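Three sweets for the visitors at the door

TASK

Visitors are at the door: take the hook tool from its rack and use it to draw the steel bowl from the far side of the table to under the dispenser's spout, never touching the bowl with the gripper or arm, and then lay the hook back in the rack. After that push the dispenser's paddle knob round exactly three clicks, clockwise as you face it, so that three sweets drop into the bowl and no more. Leave the other things on the table where they are.

Things in the scene. Friction and masses are not known exactly. Their poses are not given: they have to be found in the camera images.
- dispenser: White sweet dispenser, screwed to the table. Origin: on the table under its wheel; x away from the knob (knob on the -x side, facing the robot), y left, z up. Base plate x -65..45, y -35..55 mm, 12 mm high; a pillar (40 x 45 mm) carries a flat round housing, radius 45 mm about a level axis along x, 190 mm up, x -16..16 mm. A chute 31 mm wide runs from it to the -y side.
- tube_top (a point): Top centre of the dispenser's cap, at (0, 0, 338) mm in the dispenser frame. Below it the clear 31 mm square tube with the stock of sweets stands on the housing (cap 34 mm square). Each click lets exactly one sweet out.
- shaft_box (a point): At (-66, 0, 190) mm in the dispenser frame: front centre of the round box, radius 28 mm, that covers the shaft between housing (x -16) and knob. In it a click detent: resistance to turning rises to 0.25-0.3 Nm (5-9 N on an arm) at a quarter click and is gone at half a click; there the wheel snaps to the next click by itself. Let go earlier: it springs back. One click is 60 degrees.
- spout (a point): Centre of the spout's open underside, 105 mm above the table, at (0, -124, 105) mm in the dispenser frame. Sweets fall straight down from here; the chute's outer end wall is at y -142 mm, 166 mm high; below 105 mm all is free under the chute.
- knob_axis (a point): Knob axis at mid paddle, (-90, 0, 190) mm in the dispenser frame. Grey knob, hub radius 16, six flat arms, tips 60 mm out, 20 mm wide in x, 7 thick. At rest one stands straight up, the others 60, 120.. deg from it, give or take 9 deg of free play (not measured: feel it). Turns clockwise only, seen from the robot (top goes to -y). Push the upright arm to -y with a finger put down from above beside it; the next arm follows.
- bowl: Round steel bowl, 48 mm high, rim radius 62 mm, wall 4 mm and nearly upright, inner floor 5 mm up with a low dome (radius 22, 6 high) in its middle, 0.17 to 0.35 kg. Origin: centre of the underside. It starts on the far side of the table, beyond the spout and to its right as seen from the robot.
- rack: Low steel hook rack fixed to the table: base plate 170 x 90 x 8 mm, two posts at x -60 and 60 mm with open-topped notches 22 mm wide (12 mm long in x), notch floors at z 75 mm, cheek tops at z 95 mm (carry the hook's prong over them). Origin: centre of the underside; x along the line through the two notches.
- rack_seat (a point): Where the hook's origin sits when it lies in the rack: midway between the two notches, 85 mm up; x along the notches.
- hook: Hook tool lying in the rack's notches, 0.12 to 0.2 kg: black handle bar 14 mm wide (y), 20 mm high (z), x -120..80 mm, then a thin rod to a round prong, radius 5 mm, pointing straight down at x 130, to 65 mm below the bar's centre line. Origin: on the bar's centre line between the rack posts, where to grip it from above; x to the prong, z up.
- hook_tip (a point): Lower end of the hook's prong, at (130, 0, -65) mm in the hook's frame. The prong can be dipped into the bowl and drawn against its wall from inside.
- brush: Red silicone brush lying on the table, bystander.
- dustpan: White dustpan, bystander.
- scoop: Orange scoop, bystander.
- spray: White bottle 190 mm high, bystander.
- tin: Flat steel tin, radius 34, 28 mm high, bystander in front of the dispenser.
- mug: White mug, bystander.
- sweet1: Round white sweet, radius 11.5 mm, origin at its centre; number 1 to come out of the dispenser.
- sweet2: Round white sweet, radius 11.5 mm, origin at its centre; number 2 to come out of the dispenser.
- sweet3: Round white sweet, radius 11.5 mm, origin at its centre; number 3 to come out of the dispenser.
- sweet4: Round white sweet, radius 11.5 mm, origin at its centre; number 4 to come out of the dispenser.
- sweet5: Round white sweet, radius 11.5 mm, origin at its centre; number 5 to come out of the dispenser.
- sweet6: Round white sweet, radius 11.5 mm, origin at its centre; number 6 to come out of the dispenser.
Not all that is in view belongs to the job. Leave any pink look-alike of the rack alone.

How it is judged:
On the way, in this order (a step that is already met when the one before it is completed fails the run):
1. the bowl has been drawn under the spout (centre within 30 mm) and stands still (horizontal distance between bowl and spout below 0.03 m and linear speed of bowl below 0.02 m/s), for 0.2 s.
2. the hook lies in its rack again, released, with the bowl still under the spout (distance between hook and rack_seat below 0.018 m and angle between the x axis of hook and the x axis of rack, either way round below 0.12 rad and contact force between the fingers and hook below 0.1 N and horizontal distance between bowl and spout below 0.03 m), for 0.2 s.
3. the first sweet lies in the bowl (horizontal distance between sweet1 and bowl below 0.056 m and height (world z) of sweet1 below 0.08 m), for 0.1 s.
At the end, for the whole second after the job is handed in: Sweets 1-3 at rest in the bowl (within 56 mm of its centre, below 80 mm), 4-6 still in the dispenser (above 160 mm); bowl upright, still, its centre within 30 mm of the spout's; hook released in the rack (within 18 mm of its seat, in line within 0.12 rad) (all of step 2 and all of step 3 and horizontal distance between each of sweet2, sweet3 and bowl below 0.056 m and height (world z) of each of sweet2, sweet3 below 0.08 m and linear speed of each of sweet1, sweet2, sweet3 below 0.05 m/s and height (world z) of each of sweet4, sweet5, sweet6 above 0.16 m and linear speed of bowl below 0.02 m/s and angle between bowl's own z axis and vertical below 0.1 rad); the robot touches nothing.
It fails at once if the gripper or arm touches the bowl (contact force between any of the fingers, the arm and bowl above 0.5 N).
It fails at once if a bystander is moved more than 30 mm (distance of any of brush, dustpan, scoop, spray, tin, mug from where it was at the start of the episode above 0.03 m).
It fails at once if a sweet falls beside the bowl ((height (world z) of sweet1 below 0.03 m and horizontal distance between sweet1 and bowl above 0.07 m) or (height (world z) of sweet2 below 0.03 m and horizontal distance between sweet2 and bowl above 0.07 m) or (height (world z) of sweet3 below 0.03 m and horizontal distance between sweet3 and bowl above 0.07 m) or (height (world z) of sweet4 below 0.03 m and horizontal distance between sweet4 and bowl above 0.07 m) or (height (world z) of sweet5 below 0.03 m and horizontal distance between sweet5 and bowl above 0.07 m) or (height (world z) of sweet6 below 0.03 m and horizontal distance between sweet6 and bowl above 0.07 m)).
It also fails if it takes over 72 s, if anything falls off the work surface, if the arm or the gripper's body presses on something with over 40 N, if the wrist force passes 120 N, or if a joint passes its speed limit or range.

ROBOT

A 6-joint arm with a two-finger parallel gripper is mounted at the origin on the work surface. World frame = base frame: x ahead of the robot, y to its left, z up, the work surface at z = 0. Lengths are in m, angles in rad, forces in N, time in s.
With the tool pointing down it reaches from about 0.25 to 0.8 m from the base axis. Payload 3.9 kg.
Tool frame: the origin (TCP) lies midway between the tips of the shut fingers; the grasp point (between the pads) lies ctrl.hold_point_z behind it (ctrl.hold_point_z is the distance from the TCP to the grasp point, in m); z points along the fingers, y is the direction in which the jaws open and shut (so a half turn about z gives the same grasp; the last joint's range is limited). The gripper opens to 85 mm and grips with 20 to 120 N. Pads are 22 mm wide; open, the fingers measure 114 mm over their backs; the gripper's body (76 mm by 85 mm) begins 54 mm behind the grasp point. The pads swing forward as they close: fully open they stand 13 mm farther back than shut.
Start: joints at [-1.314, 0.26, -0.138, 1.173, 0, 1.571], TCP at [0.133, -0.508, 0.2] pointing down, gripper open.
Joint ranges: [-2.78, 2.78], [-0.83, 1.72], [-1.28, 1.37], [-1.9, 2.12], [-1.57, 1.48], [-3.14, 3.14]. Speed limits (rad/s): [2.57, 2.57, 3.14, 3.14, 3.14, 3.14].

INTERFACE

Orientations are given as a rotation vector (axis times angle).
In Python, from station import ctrl, grab_frame, get_calibration gives the robot as it stands.
- The arm moves only by the tool servo_tool, never from a script. Its argument "increments" is a list that holds one entry, the list of rows, each a list of 7 numbers: the shift along the tool's x, y, z in mm, then the turn, a rotation vector about the tool's x, y, z in rad, then the opening, from 0 (shut) to 1 (fully open). In form: [[[dx, dy, dz, rx, ry, rz, fingers], ...]]. A call has 1 to 20 rows; each row shifts and turns the pose as measured when the row begins, along the tool's axes as they then stand; what a row does not reach is not made up. A row lasts 1/8 s, in which the tool goes at most 62.5 mm and 10.7 degrees, less where a joint would pass 70% of its speed; a pose out of reach is approached as far as the arm can. A call is refused whole if a number of a shift passes 62.5 or a number of a turn 0.188, either way. A call with a gripper value outside its range is refused whole. The fingers move at their own pace and stop on an object; "squeeze" is the grip in N (left out, the last holds). Time passes only in rows, so rows that do not move let the fingers close. It gives the time, the measured TCP pose, the force and the opening at its end, in the units of the state.
- ctrl.get_obs(): the state, without advancing time (a new reading comes with each control period).
- grab_frame(name): name is "scene" or "top"; returns the picture (400x640x3 uint8, red, green, blue); there is no depth.
- get_calibration(name): a dict with "fx", "fy", "cx", "cy" (pixels), "k1" (the pictures are not rectified: a ray, as slopes to the right and down, at radius r is drawn at 1 + k1 r^2 times it, then the intrinsics apply), "pose" (4x4, takes a point from camera to world coordinates). Camera axes: x right, y up, looking along -z (the intrinsics and any distortion apply to the point x, -y, -z); pixel columns grow to the right and rows downward; lengths in m; the calibration is good to about 2 mm. A picture is of the moment at which its call begins. get_calibration takes no time and is no camera call.
- ctrl.hand_in(): hands the job in, once; it reports no verdict.
The state is a dict: "time": time; "joint_positions": joint angles; "dq": joint speeds; "effort": joint torques, N m; "ee_pos": TCP position; "tool_rot": TCP orientation; "wrist_force": force on the tool from outside, world axes, zero at the start; "wrist_torque": the same for the moment, N m; "width": finger opening in m.
Only numpy, scipy, OpenCV 4.12 (cv2) and the standard library are available. Lean on these libraries where they do the work, as an engineer would, in place of code of your own. Each camera call takes 0.05 s, during which the arm holds its last target.

## Working session

There is one attempt and no reset: what is moved stays moved. The work goes in short steps, Python scripts to look and compute and a tool call to move; the robot and the scene stay as the last step left them, time stands still between calls to the robot, and variables do not carry over. Pictures are saved under pics/ and viewed, and the job is handed in when it is done.

Besides the shell and the picture viewer there is one more tool, called as name(argument=value, ...) on one line, values as JSON. servo_tool: Moves the arm, as the interface text tells. Its arguments: {"type":"object","properties":{"increments":{"type":"array","items":{"type":"array","items":{"type":"array","items":{"type":"number"}}}},"squeeze":{"type":"number"}},"required":["increments"]}

```bash
ls; mkdir -p pics
python3 - <<'E'
from station import ctrl, grab_frame, get_calibration
import cv2, numpy as np
np.set_printoptions(precision=4,suppress=True)
for n in ("scene","top"):
    f=grab_frame(n); cv2.imwrite(f"pics/{n}0.png",f[:,:,::-1]); c=get_calibration(n); print(n,{k:c[k] for k in c if k!='pose'}); print(np.array(c['pose']))
print(ctrl.get_obs(), ctrl.hold_point_z)
E
```

```text
pics
scene {'fx': 383.02502741465764, 'fy': 383.02502741465764, 'cx': 320.992290155076, 'cy': 200.55186045072847, 'k1': -0.05993722519407716}
[[-0.0527 -0.8334  0.5501  1.2423]
 [ 0.9985 -0.036   0.0413  0.0432]
 [-0.0146  0.5514  0.8341  1.2514]
 [ 0.      0.      0.      1.    ]]
top {'fx': 418.07330765463445, 'fy': 418.07330765463445, 'cx': 318.223940218702, 'cy': 205.55049634967222, 'k1': -0.054759191599513736}
[[-0.0291  0.9924 -0.1192  0.3988]
 [-0.9996 -0.0293 -0.0001 -0.0426]
 [-0.0036  0.1191  0.9929  1.4391]
 [ 0.      0.      0.      1.    ]]
{'time': 0.1, 'joint_positions': array([-1.314 ,  0.2606, -0.1392,  1.1727, -0.    ,  1.5708]), 'dq': array([-0.001 , -0.0002,  0.0028,  0.0006,  0.0015, -0.0004]), 'effort': array([ -0.0007, -40.6508,  25.4528,   0.0101,  -0.    ,   0.    ]), 'ee_pos': array([ 0.1332, -0.5071,  0.1995]), 'tool_rot': array([-3.114 , -0.4021,  0.0004]), 'wrist_force': array([-0.5735, -0.2931,  0.2325]), 'wrist_torque': array([ 0.0067, -0.0773, -0.0158]), 'width': 0.08521094423147614} 0.0187
```

View pics/scene0.png

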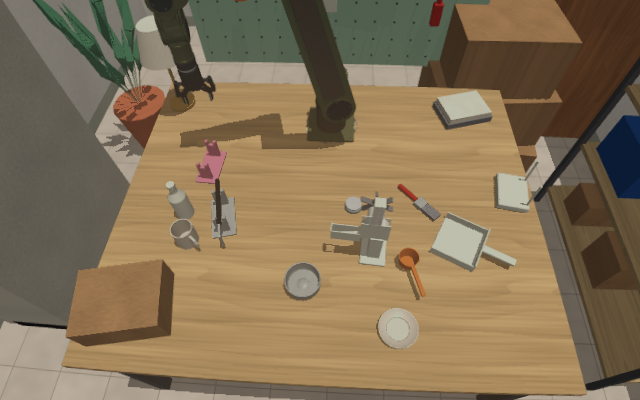

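View pics/top0.png

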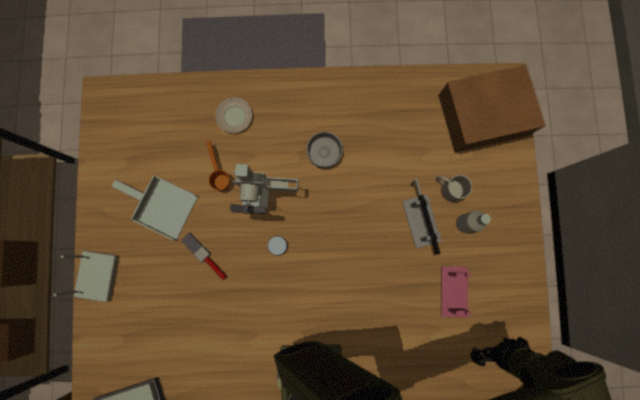

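The overview shows the bowl at top ≈(325,150), the rack with the hook at ≈(422,220), the dispenser at ≈(255,190), and the pink decoy rack at ≈(455,290). I'll enlarge the crops next.

```bash
cat > h.py <<'E'
import cv2, numpy as np
from station import ctrl, grab_frame, get_calibration
from scipy.spatial.transform import Rotation as R
np.set_printoptions(precision=4,suppress=True)
C={n:get_calibration(n) for n in("scene","top")}
def K(c): return np.array([[c['fx'],0,c['cx']],[0,c['fy'],c['cy']],[0,0,1]])
def ray(n,u,v):
    c=C[n]; p=cv2.undistortPoints(np.array([[[u,v]]],float),K(c),np.array([c['k1'],0,0,0,0.]))[0,0]
    P=np.array(c['pose']); return P[:3,3], P[:3,:3]@np.array([p[0],-p[1],-1.])
def at(n,u,v,z):
    o,d=ray(n,u,v); return o+d*(z-o[2])/d[2]
def tri(a,b):
    o1,d1=ray("scene",*a);o2,d2=ray("top",*b)
    s=np.linalg.lstsq(np.c_[d1,-d2],o2-o1,rcond=None)[0]
    p,q=o1+s[0]*d1,o2+s[1]*d2; return (p+q)/2,np.linalg.norm(p-q)
def proj(n,X):
    c=C[n];P=np.array(c['pose']); X=np.atleast_2d(np.array(X,float)); q=(X-P[:3,3])@P[:3,:3]; q=q*[1,-1,-1]
    return cv2.projectPoints(q.reshape(-1,1,3),np.zeros(3),np.zeros(3),K(c),np.array([c['k1'],0,0,0,0.]))[0][:,0]
def crop(f,x0,y0,x1,y1,s,name,draw=None):
    im=cv2.resize(f[y0:y1,x0:x1,::-1],None,fx=s,fy=s,interpolation=cv2.INTER_CUBIC).copy()
    st=10
    for x in range((x0//st+1)*st,x1,st):
        cv2.line(im,((x-x0)*s,0),((x-x0)*s,6 if x%50 else 14),(0,255,255),1)
        if x%20==0: cv2.putText(im,str(x),((x-x0)*s-10,24),0,.4,(0,255,255),1)
    for y in range((y0//st+1)*st,y1,st):
        cv2.line(im,(0,(y-y0)*s),(6,(y-y0)*s),(0,255,255),1)
        if y%20==0: cv2.putText(im,str(y),(8,(y-y0)*s+4),0,.4,(0,255,255),1)
    if draw is not None:
        for p in draw: cv2.circle(im,(int((p[0]+.5-x0)*s),int((p[1]+.5-y0)*s)),2,(255,0,255),-1)
    cv2.imwrite(name,im)
E
python3 - <<'E'
from h import *
t=cv2.imread("pics/top0.png")[:,:,::-1]; s=cv2.imread("pics/scene0.png")[:,:,::-1]
crop(t,390,170,500,270,7,"pics/a1.png")
crop(s,160,160,270,260,7,"pics/a2.png")
crop(t,210,110,350,220,5,"pics/a3.png")
crop(s,270,180,410,310,5,"pics/a4.png")
E
```

```text
(no output)
```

View pics/a1.png

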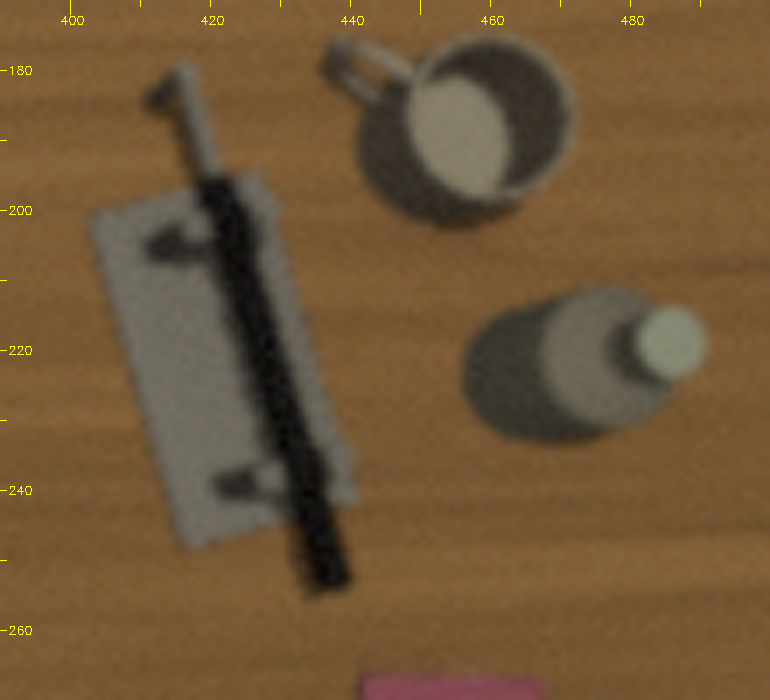

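View pics/a2.png

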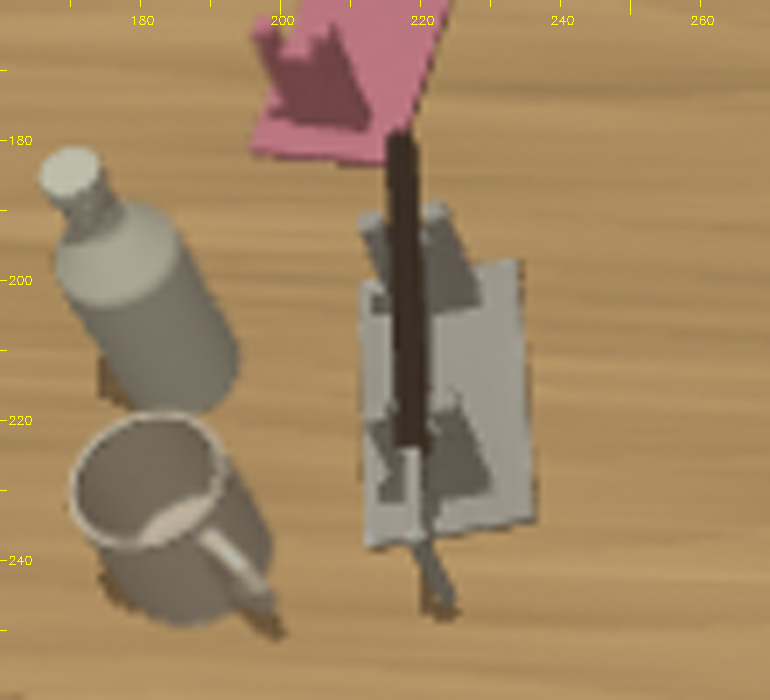

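View pics/a3.png

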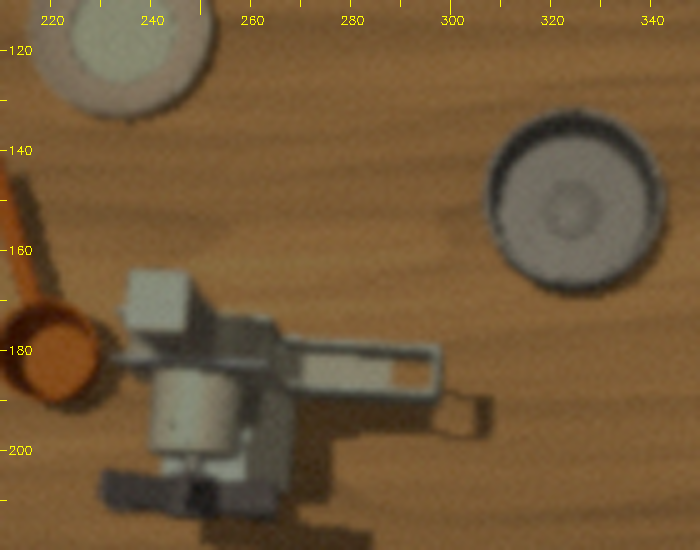

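View pics/a4.png

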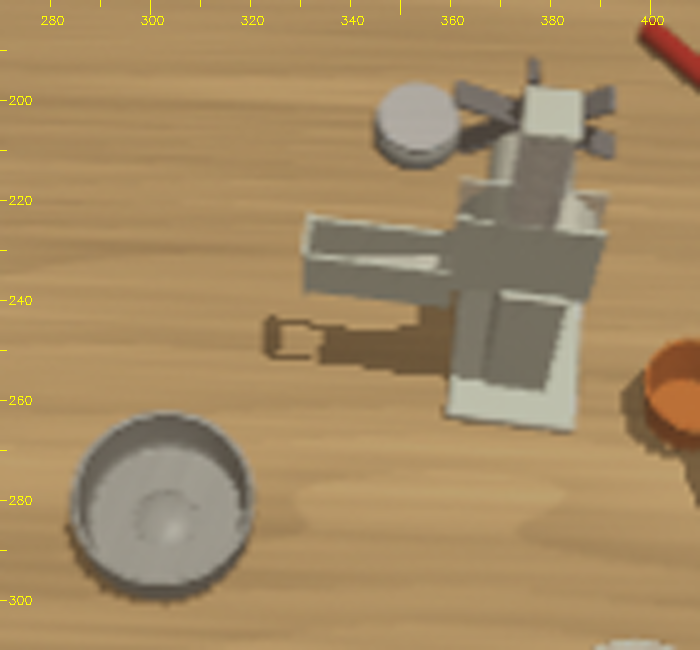

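Reading the crops:
- **Dispenser, top view:** cap corners at about (235,164)–(247.6,176) and the chute end at (298,179)/(298,190).
- **Rack, top view:** base corners at (403,201), (427,195), (416,248) and (441,241).
- **Bowl, top view:** rim centre at about (325,150).

I'll fit poses to these points.

```bash
cat > fit.py <<'E'
from h import *
from scipy.optimize import least_squares
def fit(obs,x0,off=0.5):
    def res(p):
        c,s=np.cos(p[2]),np.sin(p[2]); r=[]
        for n,u,v,X in obs:
            W=[p[0]+c*X[0]/1e3-s*X[1]/1e3,p[1]+s*X[0]/1e3+c*X[1]/1e3,X[2]/1e3]
            r+=list(proj(n,W)[0]-np.array([u,v])+off)
        return np.array(r)
    o=least_squares(res,x0,loss='soft_l1'); return o.x,res(o.x).reshape(-1,2)
T,S="top","scene"
if __name__=="__main__":
    disp=[(T,235.2,164,(17,17,338)),(T,247.6,164,(17,-17,338)),(T,247.6,176,(-17,-17,338)),(T,235.0,176,(-17,17,338)),
     (T,298,179,(15.5,-142,166)),(T,298,190,(-15.5,-142,166)),
     (S,375,197.6,(-17,-17,338)),(S,386.6,198.4,(-17,17,338)),(S,386.4,207.4,(17,17,338)),(S,374.6,207,(17,-17,338)),
     (S,331.4,222.6,(-15.5,-142,166)),(S,330.4,230.4,(15.5,-142,166)),(S,385,266,(45,55,0)),(S,359.4,263,(45,-35,0))]
    p,r=fit(disp,[.4,.1,0]); print("disp",p); print(r.T)
    rack=[(T,403.1,200.7,(85,45,8)),(T,427.1,194.7,(85,-45,8)),(T,416.4,247.9,(-85,45,8)),(T,441,241.4,(-85,-45,8)),
     (S,234.3,197.1,(-85,45,8)),(S,211.7,200.4,(-85,-45,8)),(S,236.7,234.3,(85,45,8)),(S,212.4,237.9,(85,-45,8))]
    p,r=fit(rack,[.35,-.4,0]); print("rack",p); print(r.T)
    for u,v in ((437,253.5),(421.3,195)): print("bar top centre end",at(T,u-.5,v-.5,.095))
    for u,v in ((217.5,179),(219,223.5)): print("bar top scene end",at(S,u-.5,v-.5,.095))
    print("bowl top",at(T,324.5,149.5,.048), "edges",at(T,307-.5,149.5,.048),at(T,342.5-.5,149.5,.048))
    for u,v in ((284,282),(320.5,282),(302,262)): print("bowl scene rim",at(S,u-.5,v-.5,.048))
    print("tin top",at(T,277.5,246,.028))
E
python3 fit.py
```

```text
disp [ 0.635   0.165  -0.0819]
[[-0.525  -0.3938 -1.3374 -1.3157 -1.0054 -1.6004 -0.5688 -0.334  -0.6375
  -0.8738 -0.4806 -0.6403 -0.8903 -0.795 ]
 [-0.5825  0.0335  0.44   -0.1898 -0.3217 -1.4364 -1.3903 -0.97   -0.0704
  -0.9327 -0.4498 -0.0309  0.7525  0.8078]]
rack [ 0.5089 -0.3924  0.2269]
[[-1.5231 -0.6925 -1.1832 -0.69   -1.005  -1.1793 -1.2165 -1.1627]
 [-0.2425 -0.7565  0.291   0.0399 -0.5644 -0.3961 -0.4739 -0.2584]]
bar top centre end [ 0.3957 -0.4172  0.095 ]
bar top centre end [ 0.5865 -0.3774  0.095 ]
bar top scene end [ 0.3964 -0.4142  0.095 ]
bar top scene end [ 0.5897 -0.3691  0.095 ]
bowl top [ 0.7575 -0.0695  0.048 ] edges [ 0.7594 -0.0081  0.048 ] [ 0.7558 -0.1291  0.048 ]
bowl scene rim [ 0.7757 -0.1237  0.048 ]
bowl scene rim [ 0.7698 -0.0027  0.048 ]
bowl scene rim [ 0.7008 -0.0697  0.048 ]
tin top [0.4352 0.0985 0.028 ]
```

The fits are consistent, but the two cameras show an opposite bias of about 1 px in x. The gripper's pose is known, so I'll check the bias against it.

Run:
```python
from h import *
t=cv2.imread("pics/top0.png")[:,:,::-1]; s=cv2.imread("pics/scene0.png")[:,:,::-1]
o=ctrl.get_obs(); Rm=R.from_rotvec(o['tool_rot']).as_matrix(); print(Rm)
pts=[o['ee_pos']+Rm@np.array(d) for d in ([0,0,0],[0,.0425,-.013],[0,-.0425,-.013],[0,.057,-.013],[0,-.057,-.013])]
for n,f,b in(("top",t,(450,320,600,400)),("scene",s,(140,40,240,110))):
    q=proj(n,pts); print(n,q); crop(f,*b,5,f"pics/g_{n}.png",q)
```

```text
[[ 0.9672  0.254  -0.0005]
 [ 0.254  -0.9672  0.0017]
 [-0.     -0.0018 -1.    ]]
top [[481.9331 342.1581]
 [497.3972 338.6191]
 [469.8373 347.5144]
 [502.0632 337.1022]
 [465.1024 349.0318]]
scene [[201.4952 109.0689]
 [189.8526 108.3709]
 [211.3436 104.8871]
 [186.1764 108.9716]
 [214.9985 104.2992]]
```

View pics/g_top.png

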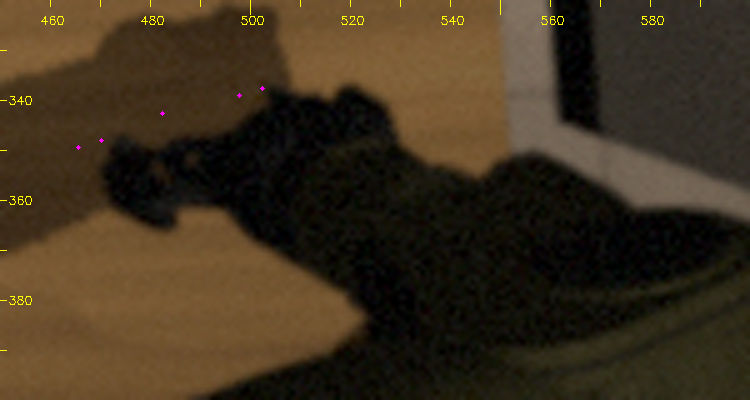

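View pics/g_scene.png

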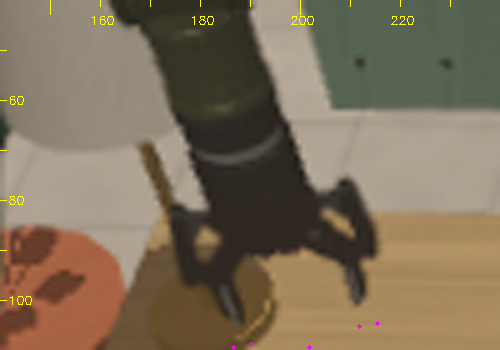

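The fingertip projection is consistent in the top view. The hook's position estimates agree to about 3 mm, and the grip will centre the hook anyway. Next I'll locate the neighbours (mug and bottle) and plan the approach.

Run:
```python
from h import *
print("bottle cap",tri((169.5,184.5),(485.5,218.5)))
# mug rim: top ellipse centre (461,186?) 
print("mug rim top",at("top",460,187,.09),"scene",at("scene",180.5,228,.09), tri((180.5,228),(460,187)))
print("hooktip scene",tri((223.5,246.5),(411.5,183)), "prong top",tri((219,224),(415.5,180)))
h=np.array([.510,-.391]);y=.222
print("expected tip",h+.13*np.array([np.cos(y),np.sin(y)]))
for n in("top","scene"): print(n,proj(n,[[*h,.095],[*(h-.12*np.array([np.cos(y),np.sin(y)])),.095],[*(h+.08*np.array([np.cos(y),np.sin(y)])),.095]]))
o=ctrl.get_obs();Rm=R.from_rotvec(o['tool_rot']).as_matrix()
print("tool delta to hook above z.2 (mm)",Rm.T@(np.array([*h,.2])-o['ee_pos'])*1e3)
```

```text
bottle cap (array([ 0.4942, -0.5454,  0.1847]), np.float64(0.006038615965145631))
mug rim top [ 0.6083 -0.5098  0.09  ] scene [ 0.6134 -0.5025  0.09  ] (array([ 0.6089, -0.5095,  0.0819]), np.float64(0.005945489317532553))
hooktip scene (array([ 0.6389, -0.3649,  0.0104]), np.float64(0.006977562251724328)) prong top (array([ 0.6248, -0.3482,  0.1506]), np.float64(0.0027183574597256046))
expected tip [ 0.6368 -0.3624]
top [[426.3322 217.7625]
 [436.6036 253.8556]
 [419.5363 194.0618]]
scene [[216.9409 203.785 ]
 [216.3535 177.7541]
 [217.4006 222.5516]]
tool delta to hook above z.2 (mm) [393.9588 -16.6183  -0.4301]
```

servo_tool(increments=[[[40,-2,0,0,0,0.02,0.6],[55,-2,0,0,0,0.015,0.6],[55,-2,0,0,0,0,0.6],[55,-2,0,0,0,0,0.6],[55,-2,0,0,0,0,0.6],[55,-2,0,0,0,0,0.6],[40,-2,0,0,0,0,0.6],[0,0,0,0,0,0,0.6]]], squeeze=60)

```text
time: 1.1
ee_pos: [0.4848, -0.4104, 0.1943]
tool_rot: [-3.117, -0.339, 0.007]
wrist_force: [-0.7, -0.3, 0.3]
width: 0.051
```

```bash
cat >> h.py <<'E'
def obs():
    o=ctrl.get_obs(); Rm=R.from_rotvec(o['tool_rot']).as_matrix()
    print("t",round(o['time'],2),"pos",o['ee_pos'],"yaw",round(np.arctan2(Rm[1,0],Rm[0,0]),4),"tz",Rm[:,2],"F",o['wrist_force'],"w",round(o['width'],4),"q",o['joint_positions'])
    return o,Rm
def delta(target,yaw=None):
    o,Rm=obs(); print("shift mm",Rm.T@(np.array(target)-o['ee_pos'])*1e3)
    if yaw is not None:
        c,s=np.cos(yaw),np.sin(yaw); T=np.array([[c,s,0],[s,-c,0],[0,0,-1.]])
        print("turn",R.from_matrix(Rm.T@T).as_rotvec())
E
python3 -c "
from h import *
delta([.51,-.391,.12],.222)"
```

```text
t 1.1 pos [ 0.4848 -0.4104  0.1943] yaw 0.2168 tz [-0.0052  0.0061 -1.    ] F [-0.667  -0.3433  0.3027] w 0.051 q [-0.7032  0.4621  0.1538  1.2704  0.0013  2.2216]
shift mm [ 29.0296 -13.0111  74.2622]
turn [-0.0071  0.0038 -0.0052]
```

servo_tool(increments=[[[28,-13,20,-0.007,0.004,-0.005,0.6],[0,0,0,0,0,0,0.6]]])

```text
time: 1.35
ee_pos: [0.5083, -0.3912, 0.1727]
tool_rot: [-3.121, -0.347, 0.004]
wrist_force: [-0.5, -0.6, 0.5]
width: 0.0517
```

Run:
```python
from h import *
delta([.51,-.391,.085+.0005-.0187],.222)
t=grab_frame("top");s=grab_frame("scene")
o=ctrl.get_obs()
p=[o['ee_pos']]
crop(t,390,160,500,270,5,"pics/b1.png",proj("top",p)); crop(s,160,130,270,260,5,"pics/b2.png",proj("scene",p))
```

```text
t 1.35 pos [ 0.5083 -0.3912  0.1727] yaw 0.2214 tz [-0.0024  0.0007 -1.    ] F [-0.4651 -0.5777  0.4732] w 0.0517 q [-0.6555  0.4755  0.1202  1.2178 -0.0009  2.2647]
shift mm [  1.9593   0.2922 105.9261]
turn [-0.0012  0.0022 -0.0006]
```

View pics/b1.png

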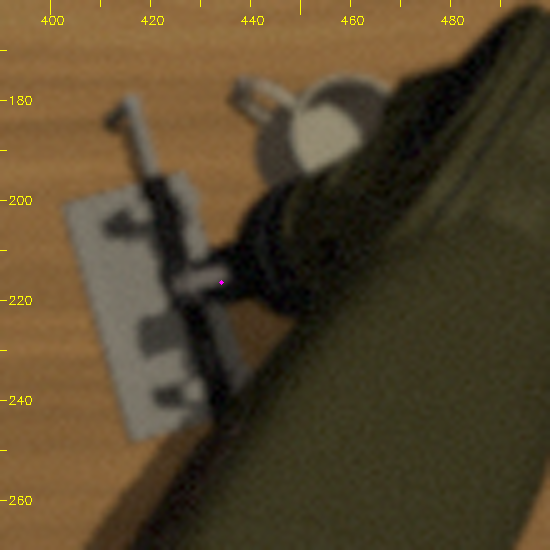

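View pics/b2.png

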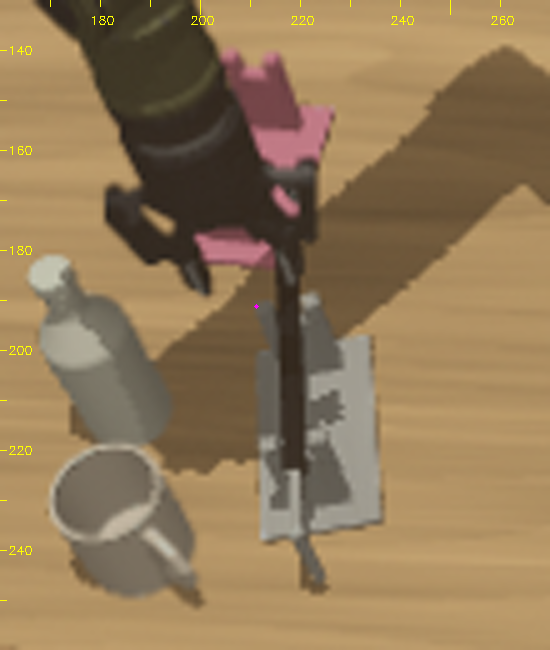

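The fingers are straddling the bar, with tips in scene at ≈(201,188) and (218,186) and the bar below them. I'll descend partway and check the centring.

servo_tool(increments=[[[2,0,35,0,0.002,0,0.6],[0,0,35,0,0,0,0.6],[0,0,20,0,0,0,0.6],[0,0,0,0,0,0,0.6]]])

```text
time: 1.95
ee_pos: [0.5069, -0.3987, 0.087]
tool_rot: [3.117, 0.332, 0.007]
wrist_force: [-0.0, 0.5, 0.2]
width: 0.0518
```

Run:
```python
from h import *
delta([.51,-.391,.085-.0187],.222)
t=grab_frame("top");s=grab_frame("scene")
o=ctrl.get_obs();Rm=R.from_rotvec(o['tool_rot']).as_matrix()
p=[o['ee_pos']]+[o['ee_pos']+Rm@np.array([0,a,-.006]) for a in(.026,-.026)]
print(proj("top",p),proj("scene",p))
crop(t,390,160,470,260,7,"pics/c1.png"); crop(s,170,150,260,240,7,"pics/c2.png",proj("scene",p))
```

```text
t 1.95 pos [ 0.5069 -0.3987  0.087 ] yaw 0.2121 tz [ 0.0049 -0.0069 -1.    ] F [-0.0058  0.4562  0.1598] w 0.0518 q [-0.6652  0.5186 -0.0356  1.0084 -0.0024  2.2643]
shift mm [ 4.5395 -7.0714 20.6388]
turn [ 0.0078 -0.0033 -0.0099]
[[428.5109 218.2814]
 [436.6745 216.2017]
 [421.2528 220.0647]] [[215.1133 204.2729]
 [207.5649 204.3318]
 [221.8825 202.4015]]
```

View pics/c1.png

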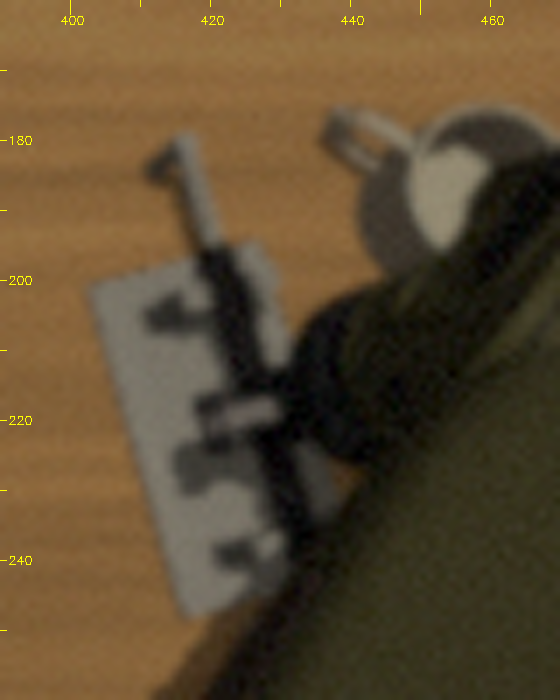

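View pics/c2.png

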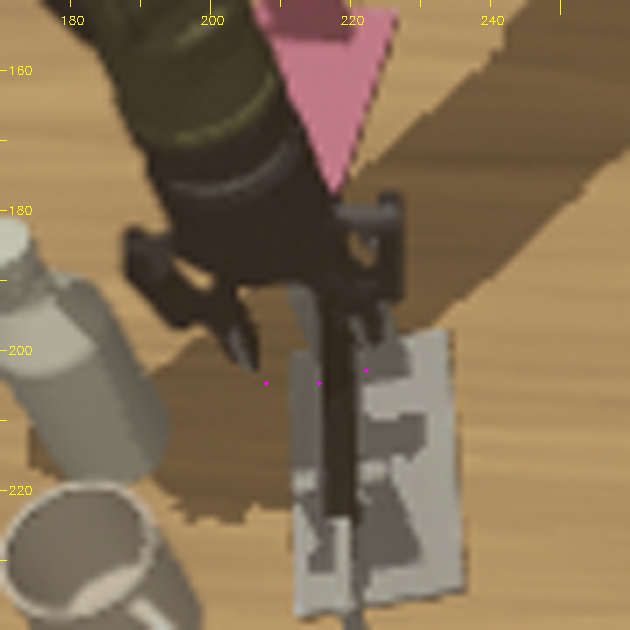

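The descent drifted 7 mm toward −y. The pictures put the bar ≈10 mm to +y of the jaw centre (scene bar x≈218 against jaw mid ≈214.5). I'll correct that and go down.

servo_tool(increments=[[[4,-10,0,0.008,-0.003,-0.01,0.6],[0,-1,14,0,0,0,0.6],[0,0,6,0,0,0,0.6],[0,0,0,0,0,0,0.6]]])

```text
time: 2.55
ee_pos: [0.512, -0.3887, 0.0709]
tool_rot: [3.116, 0.349, 0.011]
wrist_force: [-0.0, 0.7, 0.6]
width: 0.0513
```

Run:
```python
from h import *
delta([.51,-.389,.085-.0187],.222)
s=grab_frame("scene")
crop(s,170,150,260,240,7,"pics/d2.png")
```

```text
t 2.55 pos [ 0.512  -0.3887  0.0709] yaw 0.2231 tz [ 0.0075 -0.0049 -1.    ] F [-0.0411  0.6602  0.5832] w 0.0513 q [-0.6497  0.5261 -0.0673  0.9686  0.0006  2.2688]
shift mm [-2.0069 -0.1435  4.5976]
turn [ 0.0064 -0.0062  0.001 ]
```

View pics/d2.png

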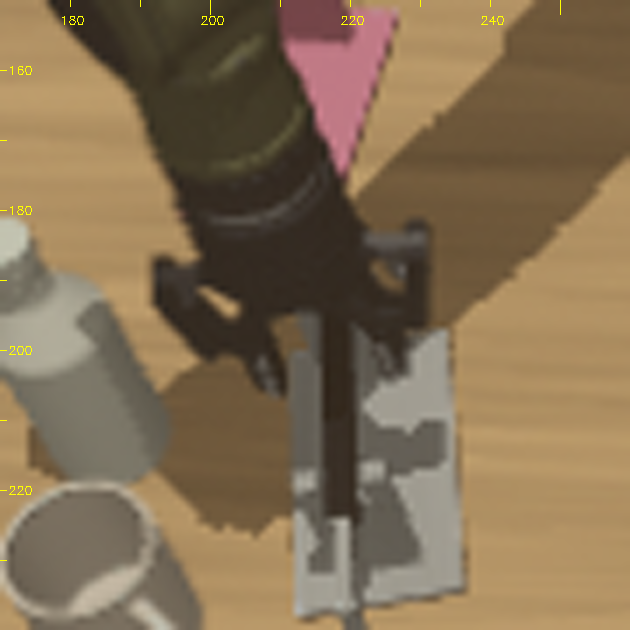

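The jaws are now centred: tips at (209,205) and (227,202), bar at 218. I'll lower 5 mm, straighten and close.

servo_tool(increments=[[[-2,0,5,0.006,-0.006,0.001,0.6],[0,0,0,0,0,0,0.6],[0,0,0,0,0,0,0],[0,0,0,0,0,0,0],[0,0,0,0,0,0,0],[0,0,0,0,0,0,0]]], squeeze=60)

```text
time: 3.35
ee_pos: [0.5103, -0.3897, 0.0662]
tool_rot: [3.122, 0.348, 0.001]
wrist_force: [0.4, 0.3, -0.4]
width: 0.0003
```

Run:
```python
from h import *
obs()
```

```text
t 3.35 pos [ 0.5103 -0.3897  0.0662] yaw 0.2217 tz [ 0.0005 -0.0007 -1.    ] F [ 0.4469  0.3462 -0.3705] w 0.0003 q [-0.6521  0.5346 -0.0652  0.9701 -0.0002  2.2678]
```

The width reads 0, so there's nothing between the pads. Looking.

Run:
```python
from h import *
t=grab_frame("top");s=grab_frame("scene")
o=ctrl.get_obs();p=[o['ee_pos']]
print(proj("top",p),proj("scene",p))
crop(t,390,160,470,260,6,"pics/e1.png",proj("top",p)); crop(s,170,150,260,250,6,"pics/e2.png",proj("scene",p))
```

```text
[[423.7401 218.4819]] [[219.1413 208.1097]]
```

View pics/e1.png

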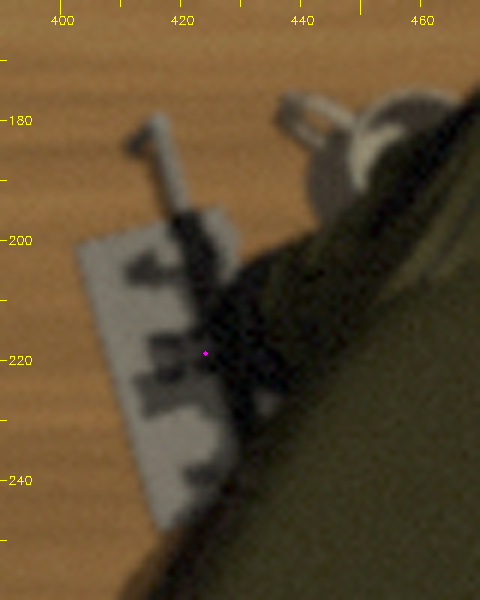

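View pics/e2.png

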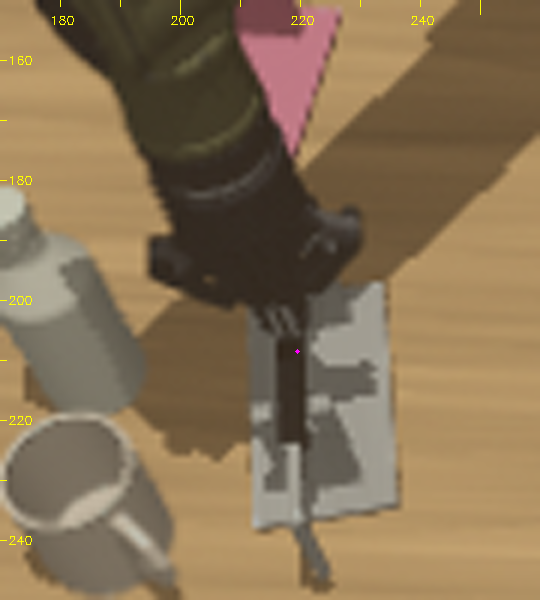

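Run:
```python
from h import *
o=ctrl.get_obs();p=o['ee_pos']
for dz in(0,.01,.02,.03,.04): print(dz,proj("scene",p+[0,0,dz]),proj("scene",p+[.011,0,dz]),proj("top",p+[0,0,dz]))
s=grab_frame("scene"); crop(s,195,180,240,230,14,"pics/e3.png")
t=grab_frame("top"); crop(t,400,190,450,235,14,"pics/e4.png")
```

```text
0 [[219.1413 208.1097]] [[218.5514 210.6334]] [[423.7401 218.4819]]
0.01 [[218.4998 206.6531]] [[217.9034 209.1856]] [[424.4908 218.212 ]]
0.02 [[217.8509 205.1791]] [[217.2479 207.7205]] [[425.2523 217.9382]]
0.03 [[217.1945 203.6876]] [[216.5847 206.2378]] [[426.0249 217.6604]]
0.04 [[216.5304 202.1781]] [[215.9138 204.7371]] [[426.8089 217.3785]]
```

View pics/e3.png

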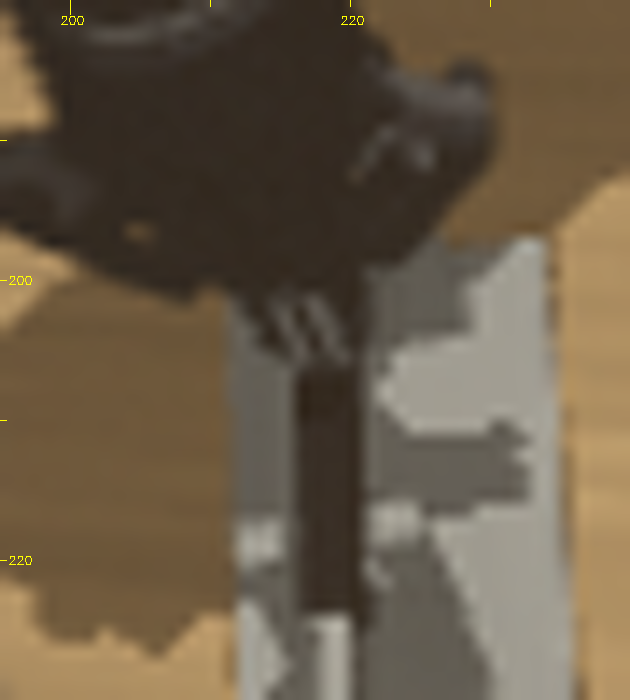

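View pics/e4.png

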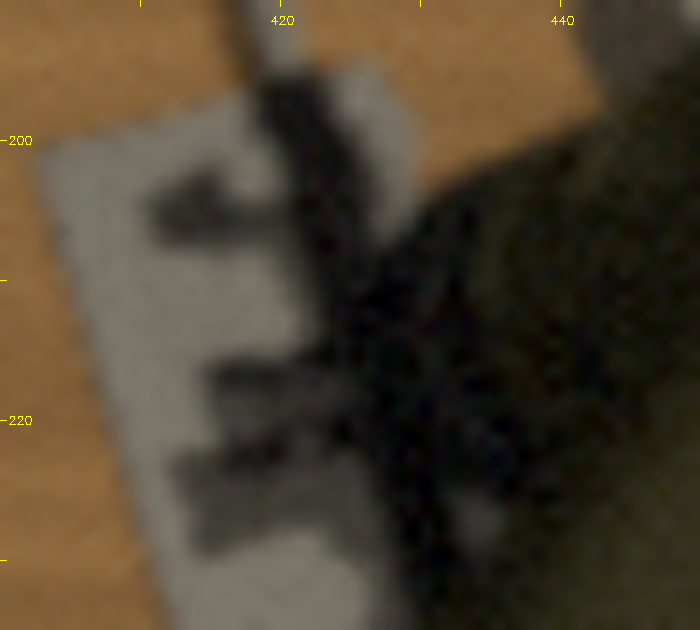

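The shut fingertips show in scene at ≈(217.5,205.6), lying over the bar. That would put them about 30 mm higher than reported. I'll lift and shift aside to see the shut tips against a light background.

servo_tool(increments=[[[0,0,-25,0,0,0,0],[0,0,-25,0,0,0,0],[0,-40,0,0,0,0,0],[0,-40,0,0,0,0,0],[0,0,0,0,0,0,0],[0,0,0,0,0,0,0]]])

```text
time: 4.3
ee_pos: [0.4928, -0.3106, 0.1177]
tool_rot: [3.121, 0.346, 0.003]
wrist_force: [-0.1, -0.0, -0.9]
width: -0.0001
```

Run:
```python
from h import *
o,Rm=obs()
p=[o['ee_pos']+Rm@np.array([a,b,0]) for a in(-.011,.011) for b in(-.0145,.0145)]
print(proj("top",p),proj("scene",p))
s=grab_frame("scene"); t=grab_frame("top"); 
crop(s,195,140,275,240,7,"pics/f2.png",proj("scene",p))
crop(t,370,160,450,240,7,"pics/f1.png",proj("top",p))
```

```text
t 4.3 pos [ 0.4928 -0.3106  0.1177] yaw 0.2208 tz [ 0.0018 -0.0014 -1.    ] F [-0.0558 -0.0294 -0.8816] w -0.0001 q [-0.5623  0.4004 -0.1511  1.017  -0.0002  2.3585]
[[399.8333 227.7634]
 [408.6132 225.4908]
 [397.9776 221.0558]
 [406.7442 218.7937]] [[242.1537 194.0943]
 [234.1357 195.2643]
 [242.4843 199.0782]
 [234.396  200.2645]]
```

View pics/f2.png

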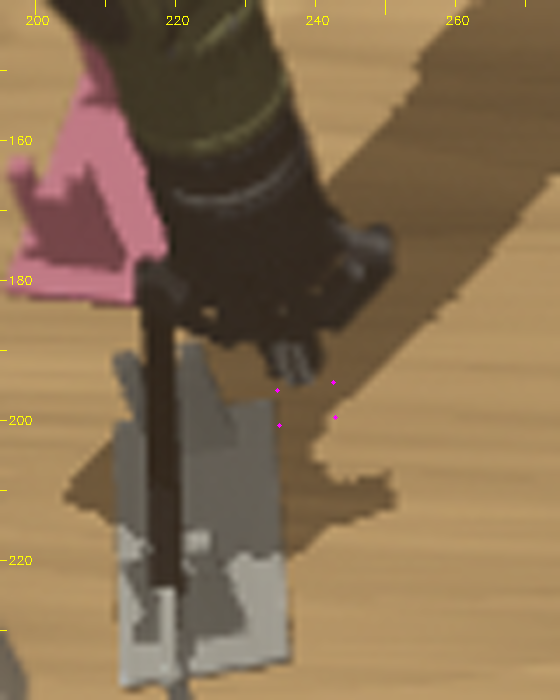

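View pics/f1.png

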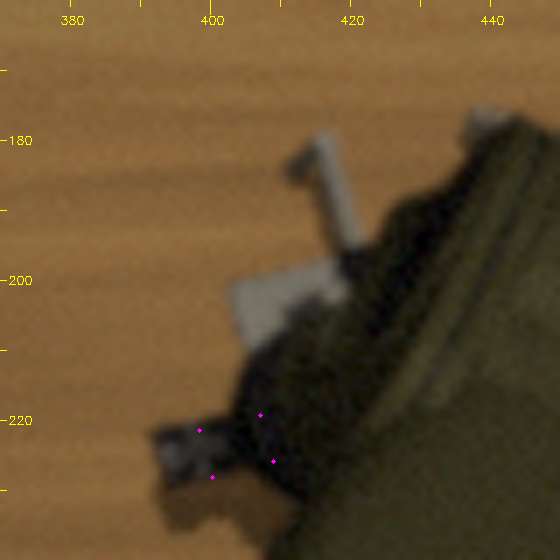

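The shut tips' lower edge sits ≈5 px (scene row 195 against 200 predicted) above the reported pose, and the fingers shut over the bar. Both point to a TCP really ~30 mm higher than reported. I'll measure it by touching the bare table, well clear of the rack.

servo_tool(increments=[[[0,-60,0,0,0,0,0],[0,-40,0,0,0,0,0],[0,0,35,0,0,0,0],[0,0,35,0,0,0,0],[0,0,25,0,0,0,0],[0,0,0,0,0,0,0]]])

```text
time: 5.15
ee_pos: [0.4755, -0.2171, 0.0201]
tool_rot: [3.119, 0.335, 0.01]
wrist_force: [-0.9, -1.1, 0.8]
width: -0.0003
```

Run:
```python
from h import *
o,Rm=obs()
p=[o['ee_pos']+Rm@np.array([a,b,0]) for a in(-.011,.011) for b in(-.0145,.0145)]
s=grab_frame("scene"); 
crop(s,205,140,325,260,5,"pics/f3.png",proj("scene",p))
```

```text
t 5.15 pos [ 0.4755 -0.2171  0.0201] yaw 0.2141 tz [ 0.0071 -0.0041 -1.    ] F [-0.8645 -1.1198  0.8059] w -0.0003 q [-0.4277  0.395  -0.4532  0.7145 -0.0008  2.4998]
```

View pics/f3.png

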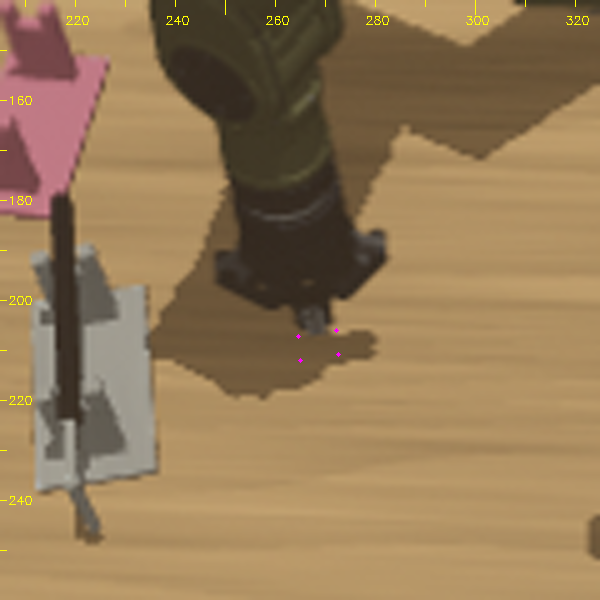

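servo_tool(increments=[[[0,0,18,0,0,0,0],[0,0,5,0,0,0,0],[0,0,5,0,0,0,0],[0,0,0,0,0,0,0]]])

```text
time: 5.7
ee_pos: [0.4815, -0.2209, -0.0031]
tool_rot: [3.113, 0.332, 0.025]
wrist_force: [-0.6, 0.1, 0.1]
width: 0.0001
```

Reported z is −3 mm with no contact, so the bias is real. I'll keep descending in small steps.

servo_tool(increments=[[[0,0,5,0,0,0,0],[0,0,5,0,0,0,0],[0,0,3,0,0,0,0],[0,0,0,0,0,0,0]]])

```text
time: 6.2
ee_pos: [0.4824, -0.2213, -0.016]
tool_rot: [3.112, 0.332, 0.027]
wrist_force: [-0.9, -0.3, 0.6]
width: -0.0002
```

Run:
```python
from h import *
o,Rm=obs()
s=grab_frame("scene"); 
crop(s,225,160,305,240,7,"pics/f4.png",proj("scene",o['ee_pos']))
```

```text
t 6.2 pos [ 0.4824 -0.2213 -0.016 ] yaw 0.2126 tz [ 0.0183 -0.0095 -0.9998] F [-0.9422 -0.3109  0.6388] w -0.0002 q [-0.4295  0.4431 -0.4917  0.6153 -0.001   2.4996]
```

View pics/f4.png

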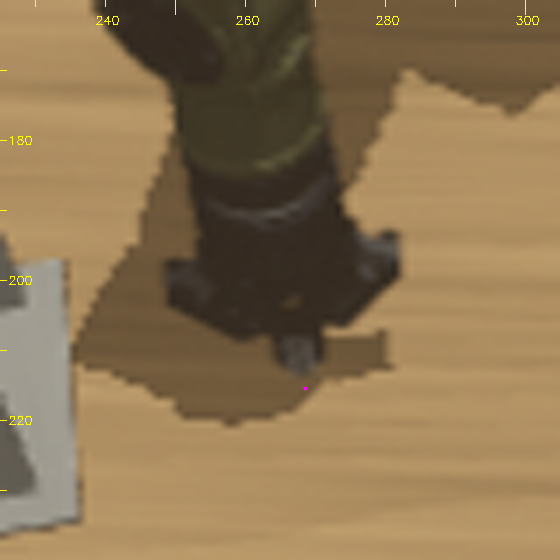

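servo_tool(increments=[[[0,0,4,0.005,-0.018,0,0],[0,0,3,0,0,0,0],[0,0,3,0,0,0,0],[0,0,0,0,0,0,0]]])

```text
time: 6.75
ee_pos: [0.4829, -0.2215, -0.0266]
tool_rot: [3.116, 0.332, -0.003]
wrist_force: [0.4, 0.7, -0.5]
width: 0.0002
```

Run:
```python
from h import *
delta([.48,-.22,-.03],.222)
```

```text
t 6.75 pos [ 0.4829 -0.2215 -0.0266] yaw 0.2125 tz [-0.0013 -0.0084 -1.    ] F [ 0.3653  0.6957 -0.5121] w 0.0002 q [-0.4247  0.469  -0.4805  0.6191 -0.0082  2.5044]
shift mm [-2.4607 -2.1092  3.3964]
turn [ 0.0079  0.0031 -0.0095]
```

servo_tool(increments=[[[0,0,2,0.008,0.003,-0.01,0],[0,0,2,0,0,0,0],[0,0,0,0,0,0,0]]])

```text
time: 7.12
ee_pos: [0.4827, -0.2216, -0.0308]
tool_rot: [-3.121, -0.35, -0.0]
wrist_force: [-0.2, -0.6, 0.1]
width: 0.0002
```

servo_tool(increments=[[[0,0,2,0,0,0,0],[0,0,2,0,0,0,0],[0,0,0,0,0,0,0]]])

```text
time: 7.5
ee_pos: [0.4832, -0.2219, -0.0303]
tool_rot: [3.121, 0.349, 0.004]
wrist_force: [-0.4, -0.6, -0.5]
width: 0.0
```

Run:
```python
from h import *
o,Rm=obs(); print(o['effort'],o['wrist_torque'])
s=grab_frame("scene"); 
crop(s,225,160,305,240,7,"pics/f5.png",proj("scene",o['ee_pos']))
```

```text
t 7.5 pos [ 0.4832 -0.2219 -0.0303] yaw 0.2229 tz [ 0.0024 -0.0004 -1.    ] F [-0.3895 -0.6387 -0.5144] w 0.0 q [-0.4308  0.4744 -0.4834  0.6107  0.0006  2.4879]
[ -0.001  -45.3548  18.22     0.0777   0.004   -0.    ] [ 0.0011 -0.0168  0.0153]
```

View pics/f5.png

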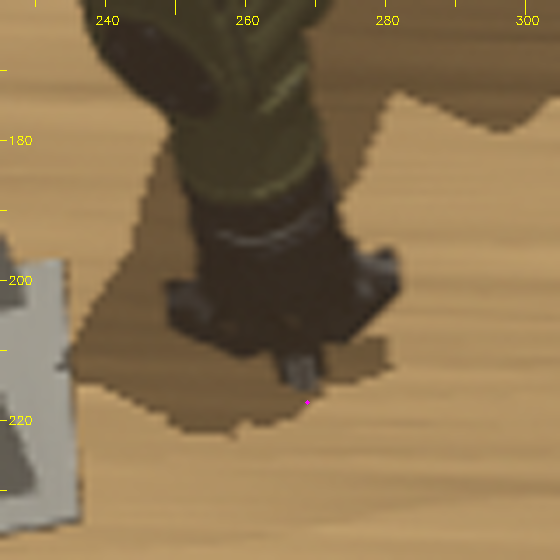

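servo_tool(increments=[[[0,0,3,0,0,0,0]]])

```text
time: 7.68
ee_pos: [0.4836, -0.2221, -0.0311]
tool_rot: [3.121, 0.349, 0.005]
wrist_force: [-9.9, 4.6, 38.8]
width: 0.0003
```

Contact is confirmed: 39 N at reported z ≈ −31 mm. The true height is therefore the reported height + 30.5 mm, and the scene picture agrees with that offset (tip row 216). I'll go back and grip at the right height.

servo_tool(increments=[[[0,0,-40,0,0,0,0.3],[0,0,-45,0,0,0,0.6],[0,0,-45,0,0,0,0.6],[0,50,-20,0,0,0,0.6],[0,50,0,0,0,0,0.6],[0,50,0,0,0,0,0.6],[0,15,0,0,0,0,0.6],[0,0,0,0,0,0,0.6]]])

```text
time: 8.68
ee_pos: [0.5204, -0.386, 0.1213]
tool_rot: [-3.122, -0.354, -0.003]
wrist_force: [0.1, 0.9, 0.9]
width: 0.0513
```

Run:
```python
from h import *
delta([.51,-.3895,.0358],.222)
```

```text
t 8.68 pos [ 0.5204 -0.386   0.1213] yaw 0.2257 tz [ 0.0018  0.0003 -1.    ] F [0.0731 0.8723 0.8588] w 0.0513 q [-0.6389  0.5077  0.039   1.1007  0.0013  2.277 ]
shift mm [-11.1222   1.0449  85.4677]
turn [ 0.0001 -0.0018  0.0037]
```

servo_tool(increments=[[[-11,1,10,0,-0.002,0.004,0.6],[0,0,20,0,0,0,0.6],[0,0,15,0,0,0,0.6],[0,0,0,0,0,0,0.6]]])

```text
time: 9.18
ee_pos: [0.5055, -0.3836, 0.0727]
tool_rot: [-3.117, -0.352, 0.008]
wrist_force: [0.1, 0.9, 0.1]
width: 0.0511
```

Run:
```python
from h import *
delta([.51,-.3895,.0358],.222)
```

```text
t 9.18 pos [ 0.5055 -0.3836  0.0727] yaw 0.2251 tz [-0.0058  0.0044 -1.    ] F [0.1394 0.9099 0.1338] w 0.0511 q [-0.6491  0.5238 -0.0662  0.988   0.      2.2674]
shift mm [ 3.2104  6.9762 36.8509]
turn [-0.0056  0.0047  0.003 ]
```

servo_tool(increments=[[[3,7,0,-0.006,0.005,0.003,0.6],[0,0,15,0,0,0,0.6],[0,0,15,0,0,0,0.6],[0,0,4,0,0,0,0.6],[0,0,0,0,0,0,0.6]]])

```text
time: 9.8
ee_pos: [0.5109, -0.3901, 0.0371]
tool_rot: [3.12, 0.349, 0.003]
wrist_force: [0.4, -0.4, -0.4]
width: 0.0514
```

Run:
```python
from h import *
delta([.51,-.3895,.0358],.222)
s=grab_frame("scene")
crop(s,170,150,260,240,7,"pics/i2.png")
```

```text
t 9.8 pos [ 0.5109 -0.3901  0.0371] yaw 0.2225 tz [ 0.0018 -0.0015 -1.    ] F [ 0.4399 -0.4114 -0.4189] w 0.0514 q [-0.6521  0.5582 -0.1053  0.905  -0.0001  2.267 ]
shift mm [-0.7515 -0.7803  1.3199]
turn [ 0.0019 -0.0014  0.0005]
```

View pics/i2.png

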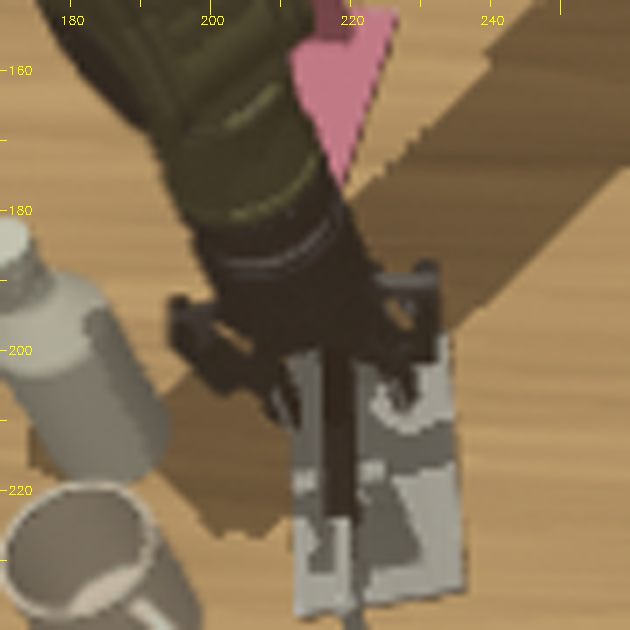

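The tips at (211.5,209) and (228.5,207) straddle the bar at their true height. Closing.

servo_tool(increments=[[[-1,0,1,0.002,-0.001,0,0.6],[0,0,0,0,0,0,0],[0,0,0,0,0,0,0],[0,0,0,0,0,0,0],[0,0,0,0,0,0,0]]], squeeze=80)

```text
time: 10.48
ee_pos: [0.5107, -0.3911, 0.0375]
tool_rot: [3.121, 0.348, 0.003]
wrist_force: [-0.2, -0.7, -0.6]
width: 0.0127
```

Run:
```python
from h import *
obs()
```

```text
t 10.47 pos [ 0.5107 -0.3911  0.0375] yaw 0.2224 tz [ 0.0023 -0.0014 -1.    ] F [-0.1515 -0.6756 -0.5554] w 0.0127 q [-0.6537  0.5583 -0.1038  0.906   0.0003  2.2655]
```

The hook is gripped (width 12.7 mm, bar nominally 14). I noted the return pose as reported (0.5107, −0.3911, 0.0375), yaw 0.2224. Lifting straight up.

servo_tool(increments=[[[0,0,-20,0,0,0,0],[0,0,-35,0,0,0,0],[0,0,-35,0,0,0,0],[0,0,0,0,0,0,0]]])

```text
time: 10.98
ee_pos: [0.509, -0.3898, 0.1274]
tool_rot: [-3.12, -0.348, 0.003]
wrist_force: [1.3, 0.1, -1.9]
width: 0.0125
```

Run:
```python
from h import *
delta([.610,-.076,.125],.222)
s=grab_frame("scene");t=grab_frame("top")
crop(s,160,130,270,260,5,"pics/j2.png")
crop(t,390,150,470,260,5,"pics/j1.png")
```

```text
t 10.97 pos [ 0.509  -0.3898  0.1274] yaw 0.2224 tz [-0.0019  0.0018 -1.    ] F [ 1.2507  0.1021 -1.8584] w 0.0125 q [-0.6537  0.4958  0.0346  1.1123  0.0003  2.2655]
shift mm [ 167.7247 -283.7675    2.76  ]
turn [-0.0022  0.0014  0.0004]
```

View pics/j2.png

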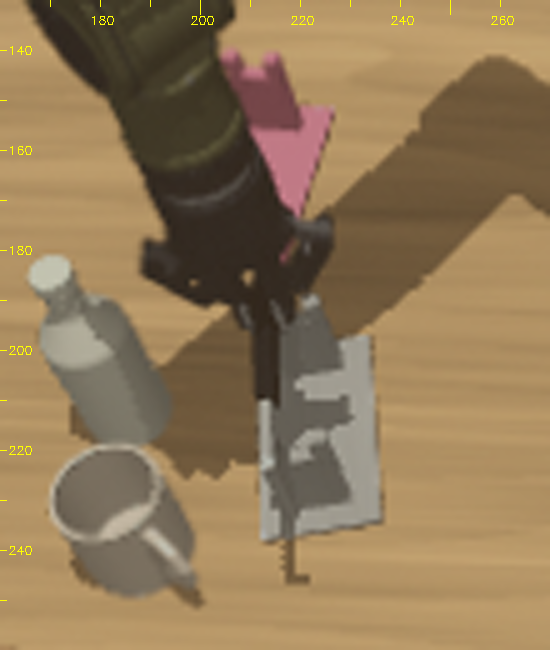

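The hook is out of the rack and held level. Moving it to above the bowl.

servo_tool(increments=[[[20,-40,0,0,0,0,0],[28,-47,0,0,0,0,0],[28,-47,0,0,0,0,0],[28,-47,0,0,0,0,0],[28,-47,0,0,0,0,0],[15,-30,0,0,0,0,0],[0,0,0,0,0,0,0]]])

```text
time: 11.95
ee_pos: [0.5874, -0.0939, 0.1096]
tool_rot: [-3.106, -0.342, 0.042]
wrist_force: [-0.1, 0.6, -1.5]
width: 0.0125
```

Run:
```python
from h import *
delta([.610,-.076,.125],.222)
```

```text
t 11.95 pos [ 0.5874 -0.0939  0.1096] yaw 0.2197 tz [-0.0286  0.0131 -0.9995] F [-0.08    0.6326 -1.4604] w 0.0125 q [-0.1633  0.4513 -0.0902  1.0597  0.0082  2.7586]
shift mm [ 25.5223 -12.8372 -15.7917]
turn [-0.019   0.0251 -0.0025]
```

servo_tool(increments=[[[22,-12,-5,-0.019,0.025,-0.002,0],[3,-1,-3,0,0,0,0],[0,0,0,0,0,0,0]]])

```text
time: 12.32
ee_pos: [0.6054, -0.0773, 0.1128]
tool_rot: [3.122, 0.345, -0.014]
wrist_force: [-0.0, -0.1, -0.8]
width: 0.0127
```

Run:
```python
from h import *
delta([.610,-.076,.11],.222)
o=ctrl.get_obs(); Rm=R.from_rotvec(o['tool_rot']).as_matrix()
tip=o['ee_pos']+Rm@[.13,0,.0175]; print("tip",tip)
a=np.linspace(0,2*np.pi,24)
rim=np.c_[.760+.062*np.cos(a),-.066+.062*np.sin(a),0*a+.048]
s=grab_frame("scene");t=grab_frame("top")
crop(s,250,180,360,310,5,"pics/k2.png",np.r_[proj("scene",rim),proj("scene",tip)])
crop(t,280,110,370,220,5,"pics/k1.png",np.r_[proj("top",rim),proj("top",tip)])
```

```text
t 12.32 pos [ 0.6054 -0.0773  0.1128] yaw 0.22 tz [-0.009  -0.0013 -1.    ] F [-0.0131 -0.0724 -0.7754] w 0.0127 q [-0.1256  0.4577 -0.07    1.0519 -0.0024  2.796 ]
shift mm [ 4.7585 -0.2844  2.7505]
turn [-0.0007  0.0091 -0.002 ]
tip [ 0.7321 -0.049   0.0941]
```

View pics/k2.png

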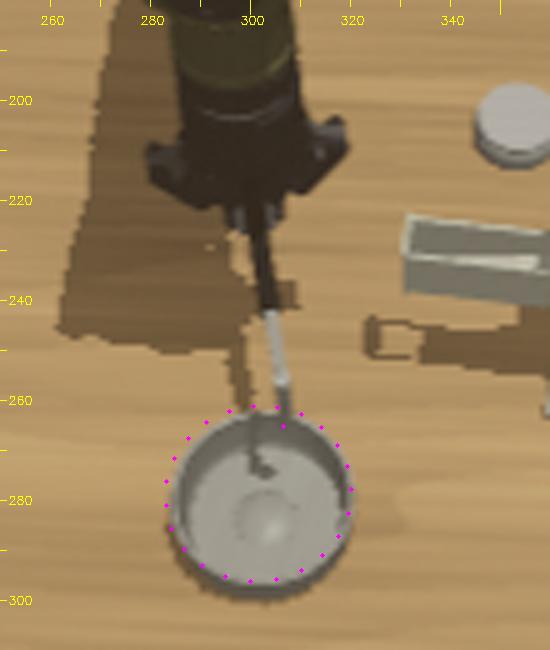

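View pics/k1.png

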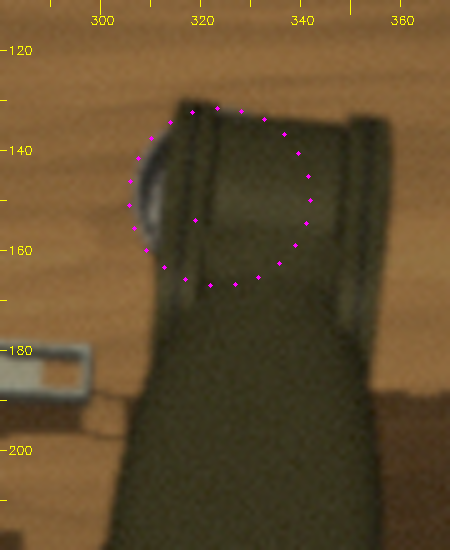

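The prong tip projects to scene (306,264.5) and matches the image there. It's about 33 mm from the bowl's centre, inside the rim. I'll lower in two stages.

servo_tool(increments=[[[4,0,10,-0.001,0.009,-0.002,0],[0,0,15,0,0,0,0],[0,0,8,0,0,0,0],[0,0,0,0,0,0,0]]])

```text
time: 12.92
ee_pos: [0.6075, -0.0782, 0.0761]
tool_rot: [-3.122, -0.343, 0.004]
wrist_force: [-0.3, -0.5, -0.7]
width: 0.0124
```

```bash
cat >> h.py <<'E'
def tip():
    o=ctrl.get_obs(); Rm=R.from_rotvec(o['tool_rot']).as_matrix()
    p=o['ee_pos']+Rm@[.13,0,.0175]; print("tip",p); return p
E
python3 - <<'E'
from h import *
delta([.610,-.076,.0355],.222); tip()
E
```

```text
t 12.93 pos [ 0.6075 -0.0782  0.0761] yaw 0.2191 tz [-0.0024  0.0001 -1.    ] F [-0.3287 -0.4997 -0.6918] w 0.0124 q [-0.1279  0.4824 -0.1302  0.9606 -0.0002  2.7946]
shift mm [ 3.0136 -1.5774 40.5854]
turn [-0.0006  0.0024 -0.0029]
tip [ 0.7343 -0.0499  0.0583]
```

servo_tool(increments=[[[2,-1,12,0,0.002,-0.003,0],[0,0,12,0,0,0,0],[0,0,12,0,0,0,0],[0,0,3,0,0,0,0],[0,0,0,0,0,0,0]]])

```text
time: 13.55
ee_pos: [0.6094, -0.0765, 0.0341]
tool_rot: [-3.122, -0.349, 0.001]
wrist_force: [-0.6, 0.1, -2.2]
width: 0.0128
```

Run:
```python
from h import *
delta([.610,-.076,.0355],.222); tp=tip()
s=grab_frame("scene")
crop(s,250,180,360,310,5,"pics/l2.png",proj("scene",tp))
```

```text
t 13.55 pos [ 0.6094 -0.0765  0.0341] yaw 0.2227 tz [-0.0004  0.0005 -1.    ] F [-0.5958  0.0964 -2.2219] w 0.0128 q [-0.125   0.5193 -0.1865  0.8655  0.0004  2.7939]
shift mm [ 0.6442 -0.3196 -1.3575]
turn [-0.0006  0.0003  0.0007]
tip [ 0.7362 -0.0477  0.0166]
```

View pics/l2.png

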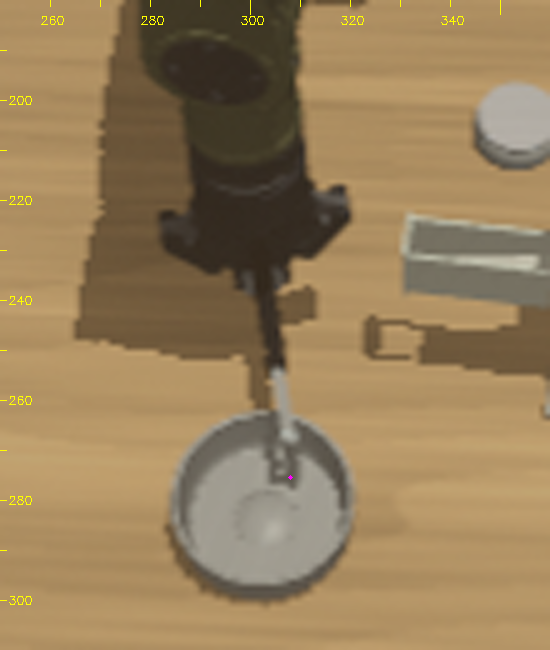

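The prong is in the bowl (tip ≈(307,274)). I'll draw it slowly toward the spout.

servo_tool(increments=[[[-6,-8,0,0,0,0,0],[-6,-8,0,0,0,0,0],[-7.5,-9.5,0,0,0,0,0],[-7.5,-9.5,0,0,0,0,0],[-7.5,-9.5,0,0,0,0,0],[-7.5,-9.5,0,0,0,0,0],[-7.5,-9.5,0,0,0,0,0]]])

```text
time: 14.48
ee_pos: [0.5451, -0.0228, 0.036]
tool_rot: [3.121, 0.347, 0.007]
wrist_force: [1.3, -1.0, -1.5]
width: 0.0123
```

Run:
```python
from h import *
o,Rm=obs(); tp=tip(); print("to final prong, tool mm",Rm.T@(np.array([.583,.075,.017])-tp)*1e3, R.from_matrix(Rm.T@np.array([[np.cos(.222),np.sin(.222),0],[np.sin(.222),-np.cos(.222),0],[0,0,-1]])).as_rotvec())
s=grab_frame("scene")
crop(s,250,180,360,310,5,"pics/m2.png",proj("scene",tp))
```

```text
t 14.47 pos [ 0.5451 -0.0228  0.036 ] yaw 0.2216 tz [ 0.0046 -0.0012 -1.    ] F [ 1.3459 -1.0027 -1.4663] w 0.0123 q [-0.0412  0.4124 -0.3715  0.7822 -0.001   2.8788]
tip [0.672  0.0058 0.0191]
to final prong, tool mm [-71.5742 -87.1076   1.5649] [ 0.0022 -0.0043 -0.0004]
```

View pics/m2.png

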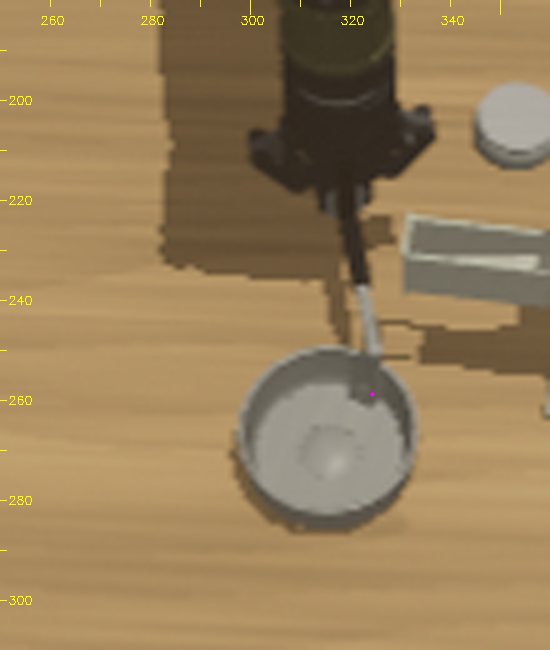

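The bowl follows the prong (rim now at scene ≈(327,266)). Continuing.

servo_tool(increments=[[[-7.5,-9.2,1,0.002,-0.004,0,0],[-7.5,-9.2,0,0,0,0,0],[-7.5,-9.2,0,0,0,0,0],[-7.5,-9.2,0,0,0,0,0],[-7.5,-9.2,0,0,0,0,0],[-7.5,-9.2,0,0,0,0,0],[-6,-7,0,0,0,0,0],[-3,-4,0,0,0,0,0],[0,0,0,0,0,0,0]]])

```text
time: 15.65
ee_pos: [0.4726, 0.0344, 0.0356]
tool_rot: [-3.122, -0.349, -0.002]
wrist_force: [0.4, 0.2, -0.6]
width: 0.0124
```

Run:
```python
from h import *
o,Rm=obs(); tp=tip(); print("to final prong, tool mm",Rm.T@(np.array([.583,.075,.017])-tp)*1e3, R.from_matrix(Rm.T@np.array([[np.cos(.222),np.sin(.222),0],[np.sin(.222),-np.cos(.222),0],[0,0,-1]])).as_rotvec())
s=grab_frame("scene")
sp=np.array([.625,.042])
a=np.linspace(0,2*np.pi,24)
rim=np.c_[sp[0]+.062*np.cos(a),sp[1]+.062*np.sin(a),0*a+.048]
crop(s,280,180,400,310,6,"pics/n2.png",np.r_[proj("scene",tp),proj("scene",rim)])
```

```text
t 15.65 pos [0.4726 0.0344 0.0356] yaw 0.2228 tz [ 0.0012  0.0003 -1.    ] F [ 0.3669  0.2167 -0.5999] w 0.0124 q [ 0.0726  0.3108 -0.5405  0.7183  0.0002  2.9914]
tip [0.5994 0.0632 0.0183]
to final prong, tool mm [-13.3917 -15.1725   1.2905] [ 0.     -0.0012  0.0008]
```

View pics/n2.png

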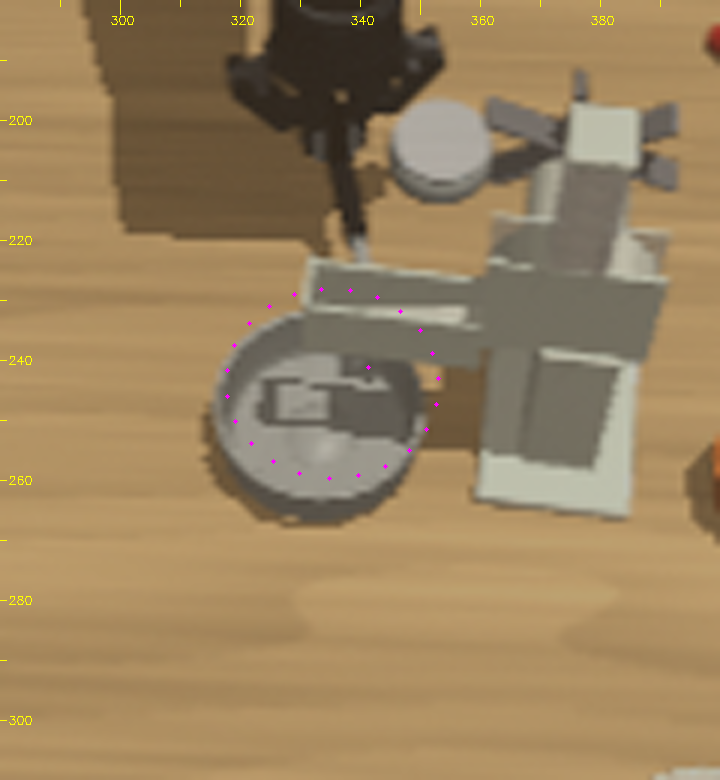

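The bowl is nearly there; the rim is ≈2–3 px short of the target circle. A last small pull of about (−15, +9) mm.

servo_tool(increments=[[[-5,-5,0.5,0,-0.001,0.001,0],[-5,-5,0,0,0,0,0],[-3,-3,0,0,0,0,0],[0,0,0,0,0,0,0]]])

```text
time: 16.2
ee_pos: [0.4572, 0.0445, 0.0352]
tool_rot: [3.122, 0.346, 0.002]
wrist_force: [1.5, 0.0, -0.8]
width: 0.0126
```

Run:
```python
from h import *
o,Rm=obs(); tp=tip()
s=grab_frame("scene");t=grab_frame("top")
sp=np.array([.625,.042])
a=np.linspace(0,2*np.pi,24)
rim=np.c_[sp[0]+.062*np.cos(a),sp[1]+.062*np.sin(a),0*a+.048]
crop(s,290,200,380,280,8,"pics/o2.png",np.r_[proj("scene",tp),proj("scene",rim)])
crop(t,230,140,350,240,6,"pics/o1.png",np.r_[proj("top",tp),proj("top",rim)])
```

```text
t 16.2 pos [0.4572 0.0445 0.0352] yaw 0.2207 tz [ 0.0013 -0.0002 -1.    ] F [ 1.4645  0.0383 -0.753 ] w 0.0126 q [ 0.0972  0.2901 -0.5745  0.705  -0.0003  3.0181]
tip [0.584  0.0729 0.0179]
```

View pics/o2.png

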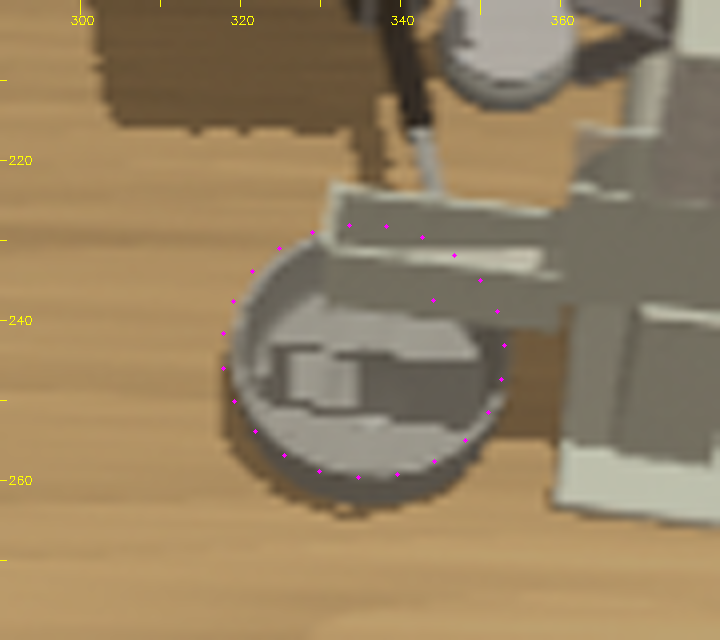

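View pics/o1.png

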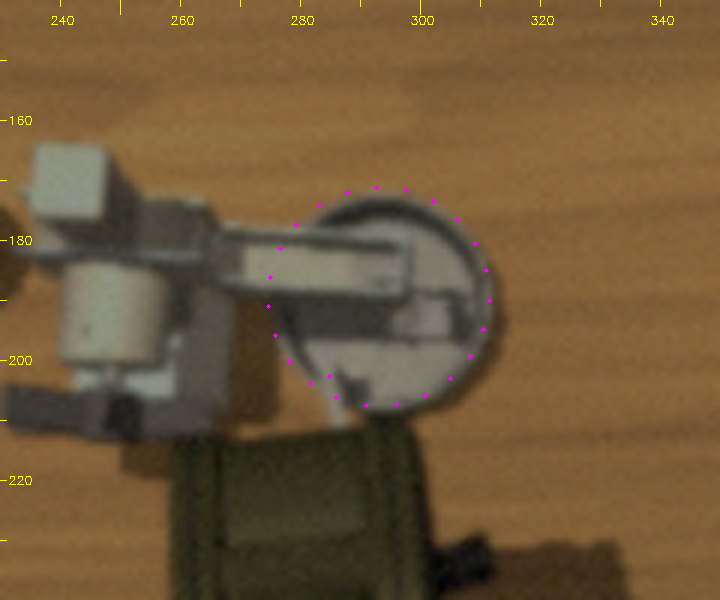

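The bowl's rim matches the target circle to ≈1 px in both views (scene 319–353, top right edge 312). I'll ease the prong off the wall and lift straight up.

servo_tool(increments=[[[2,3,0,0,0,0,0],[0,0,-12,0,0,0,0],[0,0,-15,0,0,0,0],[0,0,-15,0,0,0,0],[0,0,-20,0,0,0,0],[0,0,-25,0,0,0,0],[0,0,0,0,0,0,0]]])

```text
time: 17.18
ee_pos: [0.457, 0.0422, 0.1263]
tool_rot: [-3.119, -0.347, 0.008]
wrist_force: [-0.3, 0.8, -0.9]
width: 0.0129
```

Run:
```python
from h import *
delta([.509,-.390,.127],.2224); tp=tip()
s=grab_frame("scene")
sp=np.array([.625,.042])
a=np.linspace(0,2*np.pi,24)
rim=np.c_[sp[0]+.062*np.cos(a),sp[1]+.062*np.sin(a),0*a+.048]
crop(s,290,170,380,280,6,"pics/p2.png",np.r_[proj("scene",tp),proj("scene",rim)])
```

```text
t 17.18 pos [0.457  0.0422 0.1263] yaw 0.2216 tz [-0.0056  0.0027 -1.    ] F [-0.3492  0.8453 -0.8854] w 0.0129 q [ 0.0897  0.1998 -0.4222  0.9542  0.0032  3.0097]
shift mm [-44.2364 433.0997  -2.2163]
turn [-0.0039  0.0048 -0.0008]
tip [0.5837 0.0709 0.1081]
```

View pics/p2.png

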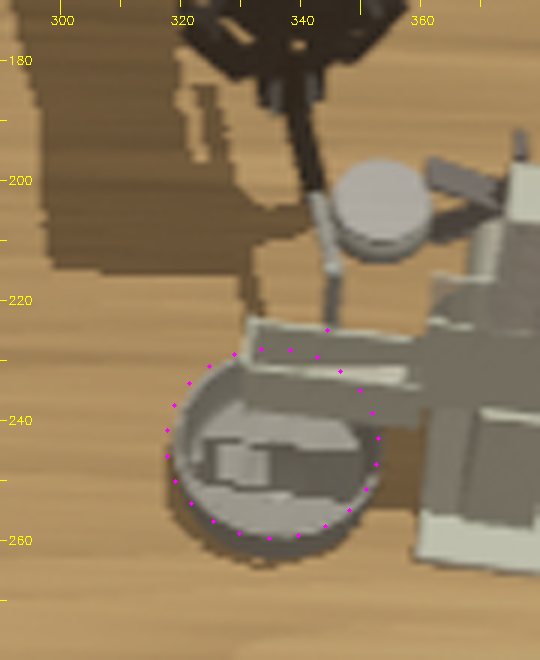

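The bowl stayed in place and the prong is clear. Carrying the hook back to the rack.

servo_tool(increments=[[[-40,20,-4,-0.004,0.005,0,0],[-4,45,-2,0,0,0,0],[0,45,-2,0,0,0,0],[0,45,-2,0,0,0,0],[0,45,-2,0,0,0,0],[0,45,-2,0,0,0,0],[0,45,-2,0,0,0,0],[0,45,-2,0,0,0,0],[0,45,-2,0,0,0,0],[0,20,0,0,0,0,0],[0,0,0,0,0,0,0]]])

```text
time: 18.6
ee_pos: [0.493, -0.3654, 0.1276]
tool_rot: [-3.106, -0.35, 0.035]
wrist_force: [0.2, 0.2, -1.4]
width: 0.0128
```

Run:
```python
from h import *
delta([.5107,-.391,.127],.2224)
```

```text
t 18.6 pos [ 0.493  -0.3654  0.1276] yaw 0.2248 tz [-0.024   0.0129 -0.9996] F [ 0.179   0.2342 -1.3536] w 0.0128 q [-0.6356  0.4687 -0.0115  1.1177 -0.0039  2.2814]
shift mm [11.5508 28.8808 -0.118 ]
turn [-0.0179  0.0206  0.0022]
```

servo_tool(increments=[[[11,29,0,-0.018,0.021,0.002,0],[0,0,0,0,0,0,0]]])

```text
time: 18.85
ee_pos: [0.5087, -0.3887, 0.1242]
tool_rot: [-3.117, -0.35, 0.004]
wrist_force: [-0.2, 0.6, -1.5]
width: 0.0126
```

Run:
```python
from h import *
delta([.5107,-.391,.127],.2224)
```

```text
t 18.85 pos [ 0.5087 -0.3887  0.1242] yaw 0.2236 tz [-0.0033  0.0044 -1.    ] F [-0.1904  0.5828 -1.4507] w 0.0126 q [-0.6533  0.4981  0.0303  1.1082  0.0015  2.2647]
shift mm [ 1.4452  2.6483 -2.7719]
turn [-0.005   0.0023  0.0012]
```

servo_tool(increments=[[[1.5,2.5,15,-0.005,0.002,0.001,0],[0,0,20,0,0,0,0],[0,0,17,0,0,0,0],[0,0,0,0,0,0,0]]])

```text
time: 19.35
ee_pos: [0.5067, -0.3824, 0.0688]
tool_rot: [-3.113, -0.354, 0.01]
wrist_force: [-0.1, -0.3, -1.7]
width: 0.0129
```

Run:
```python
from h import *
delta([.5107,-.391,.0375],.2224)
```

```text
t 19.35 pos [ 0.5067 -0.3824  0.0688] yaw 0.2266 tz [-0.0076  0.0081 -0.9999] F [-0.0972 -0.3016 -1.6636] w 0.0129 q [-0.6475  0.5299 -0.0664  0.9855  0.0019  2.2674]
shift mm [ 2.1475  9.5695 31.2043]
turn [-0.0096  0.0056  0.0042]
```

servo_tool(increments=[[[2,9.5,0,-0.01,0.006,0.004,0],[0,0,0,0,0,0,0]]])

```text
time: 19.6
ee_pos: [0.5113, -0.3908, 0.0699]
tool_rot: [3.121, 0.35, 0.002]
wrist_force: [0.4, -0.6, -0.6]
width: 0.0127
```

Run:
```python
from h import *
delta([.5107,-.391,.0375],.2224)
```

```text
t 19.6 pos [ 0.5113 -0.3908  0.0699] yaw 0.2235 tz [ 0.0015 -0.001  -1.    ] F [ 0.3584 -0.5833 -0.6062] w 0.0127 q [-0.6527  0.5333 -0.057   0.9787  0.0001  2.2654]
shift mm [-0.6403  0.0462 32.3862]
turn [ 0.0013 -0.0012  0.0011]
```

Aligned within 1 mm. I'll lower into the notches in small steps.

servo_tool(increments=[[[-0.5,0,9,0.001,-0.001,0.001,0],[0,0,8,0,0,0,0],[0,0,7,0,0,0,0],[0,0,4,0,0,0,0]]])

```text
time: 20.1
ee_pos: [0.5113, -0.3914, 0.0412]
tool_rot: [3.121, 0.348, 0.003]
wrist_force: [-0.7, -0.7, -1.1]
width: 0.0123
```

Run:
```python
from h import *
delta([.5107,-.391,.0375],.2224)
```

```text
t 20.1 pos [ 0.5113 -0.3914  0.0412] yaw 0.2222 tz [ 0.0018 -0.0012 -1.    ] F [-0.6878 -0.6824 -1.1378] w 0.0123 q [-0.6534  0.5566 -0.0963  0.9156  0.0001  2.266 ]
shift mm [-0.5347 -0.576   3.6641]
turn [ 0.0016 -0.0015 -0.0002]
```

servo_tool(increments=[[[0,0,2,0,0,0,0],[0,0,2,0,0,0,0]]])

```text
time: 20.35
ee_pos: [0.5112, -0.3914, 0.0375]
tool_rot: [3.121, 0.348, 0.002]
wrist_force: [-4.4, 2.1, 13.5]
width: 0.013
```

Seated: contact at 13.5 N at the recorded height. Releasing.

servo_tool(increments=[[[0,0,-0.5,0,0,0,0.3],[0,0,0,0,0,0,0.6],[0,0,0,0,0,0,0.6],[0,0,0,0,0,0,0.6]]])

```text
time: 20.85
ee_pos: [0.5123, -0.3921, 0.0392]
tool_rot: [3.119, 0.348, 0.006]
wrist_force: [-0.2, -0.3, 0.6]
width: 0.0512
```

servo_tool(increments=[[[0,0,-15,0,0,0,0.6],[0,0,-20,0,0,0,0.6],[0,0,-35,0,0,0,0.6],[0,0,-50,0,0,0,0.6],[0,0,-50,0,0,0,0.6],[0,0,-30,0,0,0,0.6],[0,0,0,0,0,0,0.6]]])

```text
time: 21.72
ee_pos: [0.5116, -0.3917, 0.2516]
tool_rot: [3.116, 0.348, 0.011]
wrist_force: [0.6, 0.3, -0.7]
width: 0.0513
```

Run:
```python
from h import *
obs()
s=grab_frame("scene");t=grab_frame("top")
crop(s,160,130,270,260,5,"pics/q2.png")
crop(t,390,160,480,260,5,"pics/q1.png")
```

```text
t 21.73 pos [ 0.5116 -0.3917  0.2516] yaw 0.2222 tz [ 0.0077 -0.0056 -1.    ] F [ 0.6119  0.3438 -0.6969] w 0.0513 q [-0.6535  0.455   0.2895  1.3958  0.0002  2.2659]
```

View pics/q2.png

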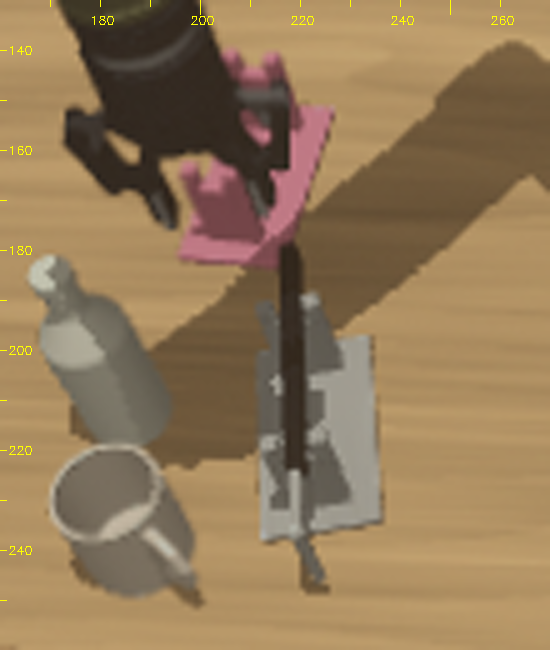

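View pics/q1.png

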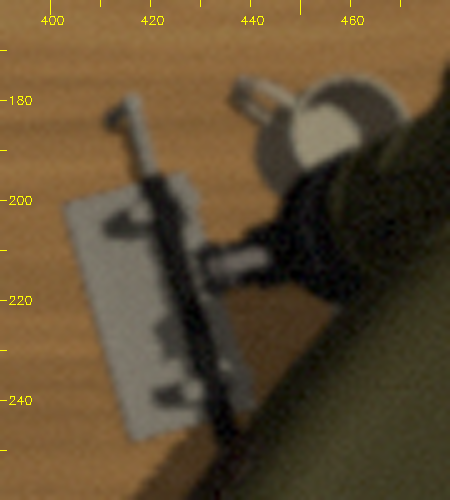

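The hook is back: bar end at (219,224) and prong end at (223,247), the same pixels as at the start. Next is the knob. The finger should present its 22 mm side to the arm, so I'll turn the tool by ~+1.27 rad, shut the fingers and rise.

servo_tool(increments=[[[0,0,-10,0,0,-0.16,0],[0,0,-10,0,0,-0.16,0],[0,0,-10,0,0,-0.16,0],[0,0,-8,0,0,-0.16,0],[0,0,0,0,0,-0.16,0],[0,0,0,0,0,-0.16,0],[0,0,0,0,0,-0.16,0],[0,0,0,0,0,-0.15,0],[0,0,0,0,0,0,0]]])

```text
time: 22.95
ee_pos: [0.5027, -0.3848, 0.2685]
tool_rot: [-2.241, -2.158, 0.007]
wrist_force: [0.3, 0.3, 0.6]
width: 0.0001
```

Run:
```python
from h import *
delta([.46,.197,.285],1.489)
s=cv2.imread("pics/q2.png")
f=grab_frame("scene"); t=grab_frame("top")
D=np.array([.635,.165]);c,sn=np.cos(-.082),np.sin(-.082)
W=lambda x,y,z:[D[0]+c*x-sn*y,D[1]+sn*x+c*y,z]
pts=[]
for k in range(6):
    a=np.radians(60*k)
    for r in (.03,.045,.06): pts.append(W(-.1,-r*np.sin(a),.19+r*np.cos(a)))
    pts.append(W(-.08,-.06*np.sin(a),.19+.06*np.cos(a)))
crop(f,345,180,405,230,12,"pics/r2.png",proj("scene",pts)); crop(t,220,190,280,220,12,"pics/r1.png",proj("top",pts))
sp=np.array([.625,.042])
```

```text
t 22.95 pos [ 0.5027 -0.3848  0.2685] yaw 1.5326 tz [-0.0242  0.0189 -0.9995] F [0.3423 0.3067 0.5754] w 0.0001 q [-0.6535  0.4709  0.3583  1.4889  0.0003  0.9552]
shift mm [579.965  -64.9724  -4.494 ]
turn [-0.0253 -0.0174  0.0438]
```

View pics/r2.png

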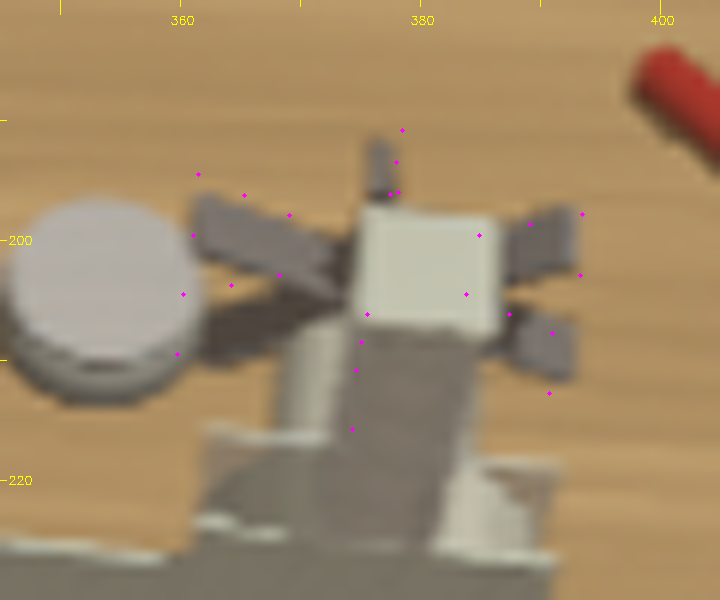

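View pics/r1.png

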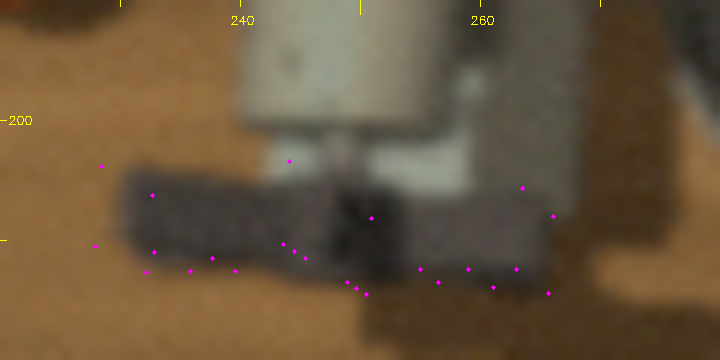

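The model overlay fits the knob within ~1–2 px: upright arm tip at scene (376.5,192) and hub at top (251,208), leaning maybe 4° clockwise within its free play. I'll move across, staying behind the knob.

servo_tool(increments=[[[40,-10,-3,-0.025,-0.017,0.04,0],[50,-12,-3,0,0,0,0],[50,-12,-2,0,0,0,0],[50,-10,-2,0,0,0,0],[50,-4,-2,0,0,0,0],[50,-4,-2,0,0,0,0],[50,-4,-2,0,0,0,0],[50,-4,-2,0,0,0,0],[50,-4,-2,0,0,0,0],[50,0,-2,0,0,0,0],[30,0,-2,0,0,0,0],[0,0,0,0,0,0,0]]])

```text
time: 24.55
ee_pos: [0.4827, 0.1535, 0.2898]
tool_rot: [-2.334, -2.098, -0.0]
wrist_force: [0.2, -0.9, -0.3]
width: 0.0
```

Run:
```python
from h import *
delta([.46,.197,.285],1.489)
```

```text
t 24.55 pos [0.4827 0.1535 0.2898] yaw 1.4644 tz [-0.0016  0.0022 -1.    ] F [ 0.2233 -0.8891 -0.2968] w 0.0 q [0.3061 0.2068 0.0222 1.3872 0.0026 1.9832]
shift mm [ 40.8372 -27.1322   4.9248]
turn [-0.0018 -0.0021 -0.0246]
```

servo_tool(increments=[[[44,0,0,-0.002,-0.002,-0.025,0],[5,28,0,0,0,0,0],[0,25,0,0,0,0,0],[0,0,0,0,0,0,0]]])

```text
time: 25.05
ee_pos: [0.5408, 0.1952, 0.289]
tool_rot: [2.316, 2.121, -0.005]
wrist_force: [-0.6, -0.0, -0.3]
width: -0.0
```

Run:
```python
from h import *
delta([.5403,.1968,.235],1.489)
o,Rm=ctrl.get_obs(),None
Rm=R.from_rotvec(o['tool_rot']).as_matrix()
tp=o['ee_pos']+[0,0,.0305]
p=[tp+Rm@np.array([a,b,0]) for a in(-.011,.011) for b in(-.0145,.0145)]
f=grab_frame("scene");t=grab_frame("top")
crop(f,320,150,410,240,7,"pics/s2.png",proj("scene",p)); crop(t,200,160,300,240,6,"pics/s1.png",proj("top",p))
```

```text
t 25.05 pos [0.5408 0.1952 0.289 ] yaw 1.4833 tz [-0.0017 -0.0032 -1.    ] F [-0.5766 -0.0443 -0.3427] w -0.0 q [ 0.3479  0.3335  0.1961  1.4361 -0.0024  2.0062]
shift mm [ 1.7102 -0.5456 54.0423]
turn [-0.0014  0.0033 -0.0057]
```

View pics/s2.png

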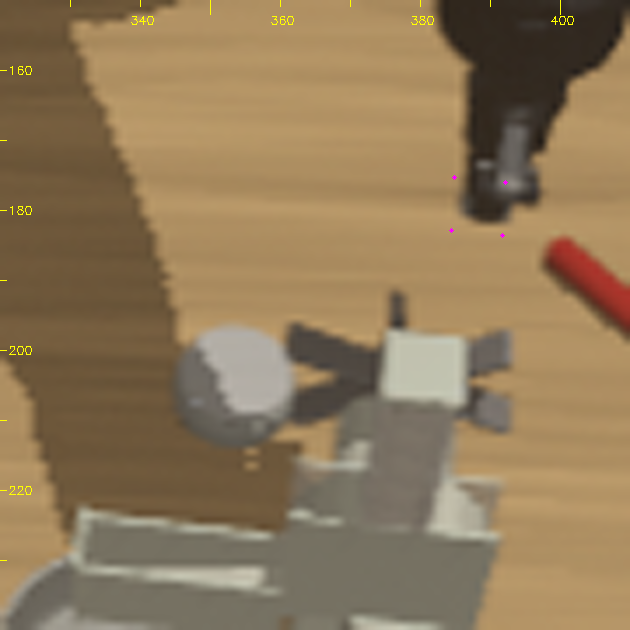

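View pics/s1.png

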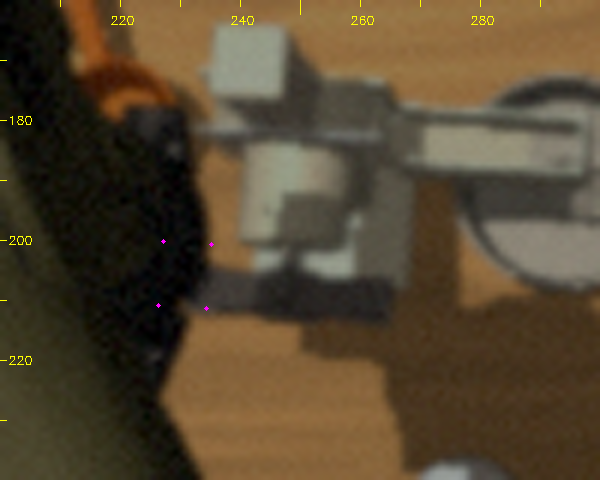

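Run:
```python
from h import *
f=grab_frame("scene")
g=np.clip(f.astype(float)*1.8,0,255).astype(np.uint8)
crop(g,375,150,415,195,14,"pics/s3.png")
```

```text
(no output)
```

View pics/s3.png

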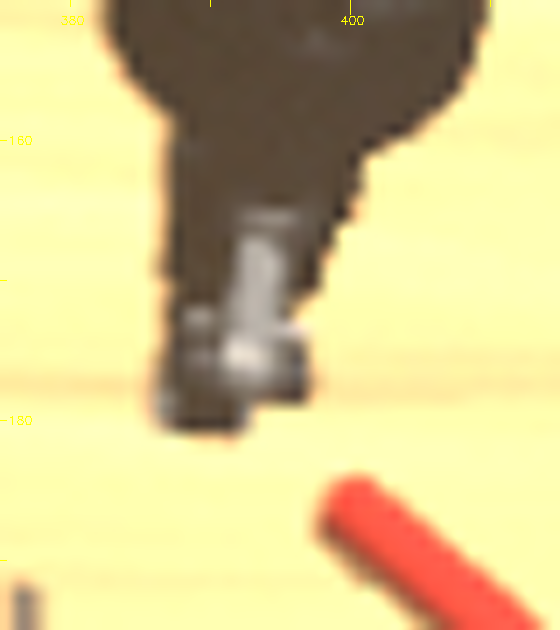

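The pad tip spans scene columns 386–393 and the upright arm is at 376.5. The finger therefore sits ≈15–20 mm to the +y side of the upright arm, clear of it. Lowering beside the arm.

servo_tool(increments=[[[-1,0,15,-0.001,0.003,-0.006,0],[0,0,20,0,0,0,0],[0,0,15,0,0,0,0],[0,0,0,0,0,0,0]]])

```text
time: 25.7
ee_pos: [0.5353, 0.1926, 0.2406]
tool_rot: [-2.31, -2.128, -0.0]
wrist_force: [-0.5, -0.5, 0.1]
width: -0.0
```

Run:
```python
from h import *
delta([.5403,.1948,.1975],1.489)
```

```text
t 25.7 pos [0.5353 0.1926 0.2406] yaw 1.4887 tz [-0.0001  0.0005 -1.    ] F [-0.4695 -0.469   0.1371] w -0.0 q [0.345  0.324  0.058  1.3047 0.0005 1.9979]
shift mm [ 2.5998  4.8526 43.1093]
turn [-0.0002 -0.0005 -0.0003]
```

servo_tool(increments=[[[3,5,8,0,0,0,0],[0,1,12,0,0,0,0],[0,1,12,0,0,0,0],[0,1,11,0,0,0,0],[0,0,0,0,0,0,0]]])

```text
time: 26.32
ee_pos: [0.5441, 0.1951, 0.1961]
tool_rot: [2.311, 2.128, 0.003]
wrist_force: [0.1, -0.3, 0.7]
width: -0.0002
```

Run:
```python
from h import *
delta([.5403,.1948,.1975],1.489)
f=grab_frame("scene");t=grab_frame("top")
g=np.clip(f.astype(float)*1.5,0,255).astype(np.uint8)
crop(g,340,150,410,240,8,"pics/u2.png"); crop(t,200,160,300,240,6,"pics/u1.png")
```

```text
t 26.32 pos [0.5441 0.1951 0.1961] yaw 1.4885 tz [ 0.0015  0.0011 -1.    ] F [ 0.0816 -0.2661  0.7221] w -0.0002 q [ 0.344   0.3515 -0.0166  1.2009  0.0005  1.9971]
shift mm [-0.6115 -3.7135 -1.3905]
turn [ 0.0015 -0.0013 -0.0005]
```

View pics/u2.png

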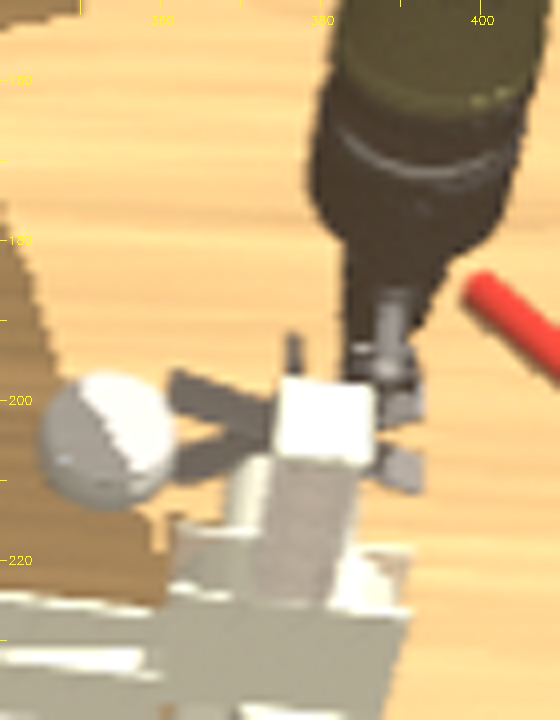

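View pics/u1.png

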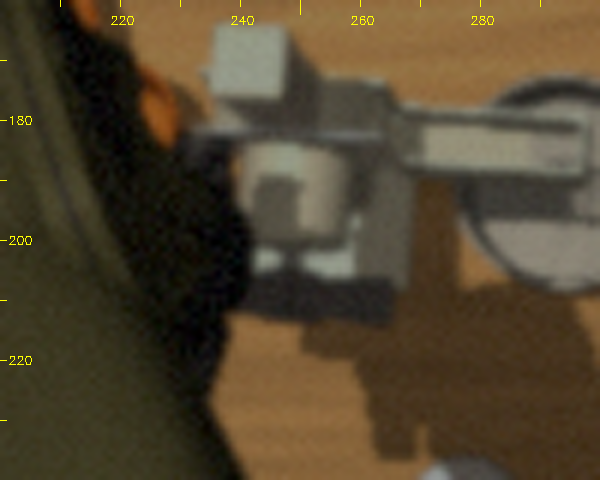

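The finger is beside the upright arm with a gap of ≈5 px (15 mm) and no contact force. I'll push to −y in small steps and watch the force.

servo_tool(increments=[[[0,-3.5,-1,0.001,-0.001,0,0],[-5,0,0,0,0,0,0],[-5,0,0,0,0,0,0],[-5,0,0,0,0,0,0]]])

```text
time: 26.92
ee_pos: [0.5404, 0.1803, 0.1998]
tool_rot: [2.309, 2.127, 0.007]
wrist_force: [0.4, 2.6, -0.2]
width: -0.0001
```

servo_tool(increments=[[[-5,0,0,0,0,0,0],[-5,0,0,0,0,0,0]]])

```text
time: 27.18
ee_pos: [0.5398, 0.1723, 0.1997]
tool_rot: [-2.308, -2.128, -0.014]
wrist_force: [1.1, 6.5, -2.8]
width: -0.0001
```

servo_tool(increments=[[[-5,0,0,0,0,0,0],[-5,0,0,0,0,0,0]]])

```text
time: 27.42
ee_pos: [0.5394, 0.1669, 0.1995]
tool_rot: [-2.299, -2.125, -0.026]
wrist_force: [-0.0, 11.0, -3.1]
width: -0.0
```

servo_tool(increments=[[[-5,0,0,0,0,0,0],[-5,0,0,0,0,0,0]]])

```text
time: 27.68
ee_pos: [0.5394, 0.1661, 0.1995]
tool_rot: [-2.284, -2.12, -0.048]
wrist_force: [-0.0, 13.4, -3.5]
width: -0.0001
```

servo_tool(increments=[[[-5,0,0,0,0,0,0],[-5,0,0,0,0,0,0]]])

```text
time: 27.92
ee_pos: [0.5393, 0.1666, 0.1997]
tool_rot: [-2.265, -2.115, -0.072]
wrist_force: [-0.4, 14.2, -2.8]
width: -0.0002
```

Run:
```python
from h import *
obs()
f=grab_frame("scene")
g=np.clip(f.astype(float)*1.5,0,255).astype(np.uint8)
crop(g,310,170,400,260,8,"pics/v2.png")
```

```text
t 27.93 pos [0.5393 0.1666 0.1997] yaw 1.5024 tz [ 0.0055  0.0616 -0.9981] F [-0.3548 14.2414 -2.816 ] w -0.0002 q [ 0.2635  0.3104 -0.0701  1.1689  0.0581  1.9033]
```

View pics/v2.png

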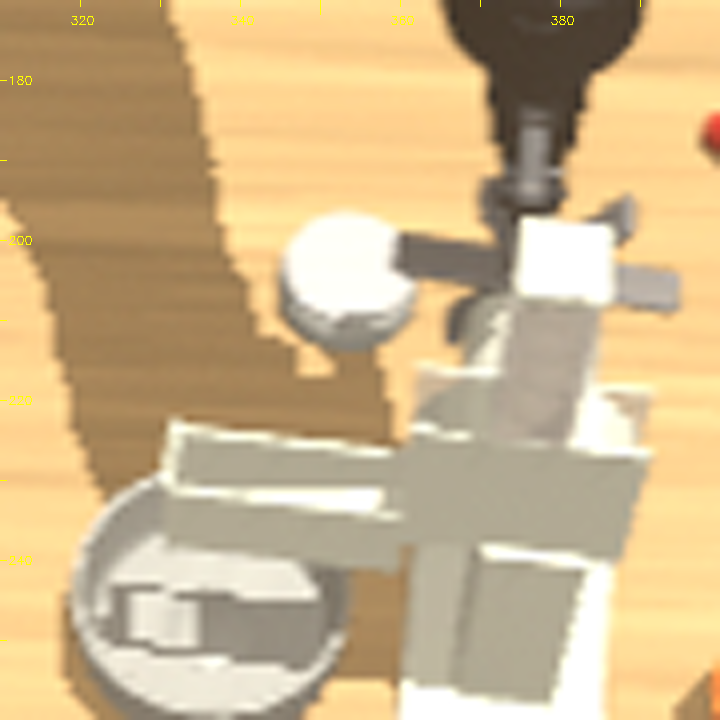

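The push stalls at 14 N with 5 mm steps. The knob is at ≈30° in the picture (an arm lies level at row 202), and the wrist has tilted by 0.06 rad. I'll use bigger steps with the tilt corrected.

servo_tool(increments=[[[-8,0,0,0,-0.06,0,0],[-8,0,0,0,-0.02,0,0]]])

```text
time: 28.22
ee_pos: [0.5386, 0.1526, 0.1995]
tool_rot: [2.286, 2.138, -0.015]
wrist_force: [0.8, 2.5, -0.1]
width: 0.0004
```

Run:
```python
from h import *
delta([.5385,.147,.1975],1.489)
```

```text
t 28.23 pos [0.5386 0.1526 0.1995] yaw 1.5039 tz [ 0.0009 -0.0152 -0.9999] F [ 0.7929  2.502  -0.1386] w 0.0004 q [ 0.2854  0.3229 -0.0506  1.2007 -0.0148  1.923 ]
shift mm [-5.5311  0.3063  2.0451]
turn [0.002  0.0151 0.0149]
```

```bash
cat > look.py <<'E'
from h import *
import sys
n=sys.argv[1]
f=grab_frame("scene")
g=np.clip(f.astype(float)*1.5,0,255).astype(np.uint8)
crop(g,310,170,400,260,8,f"pics/{n}s.png")
E
python3 look.py w1
```

```text
(no output)
```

View pics/w1s.png

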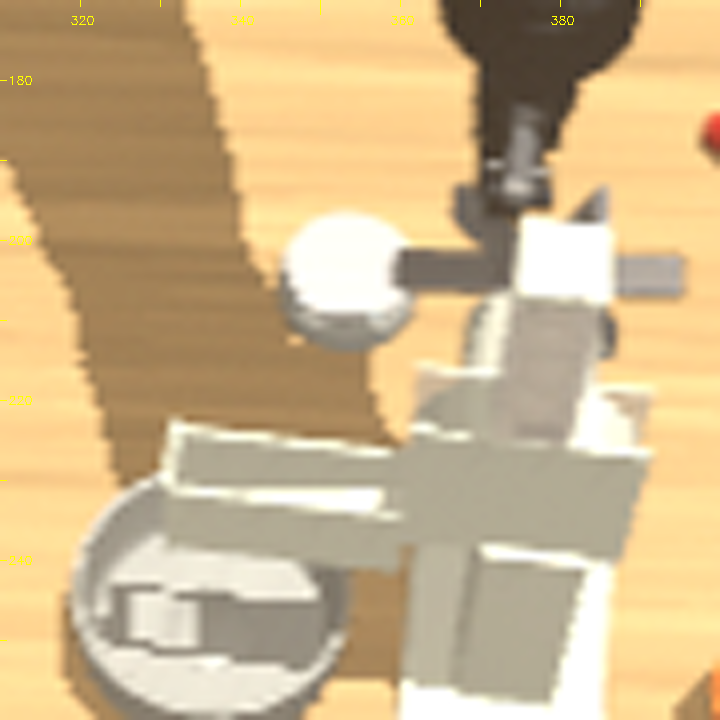

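Now past the peak (force 2.5 N, knob ≈35°), with no snap yet. A little further.

servo_tool(increments=[[[-4,0,1,0,0.015,0.015,0],[-4,0,0,0,0,0,0]]])

```text
time: 28.52
ee_pos: [0.5374, 0.1411, 0.1983]
tool_rot: [2.31, 2.123, -0.003]
wrist_force: [-0.8, -0.6, -0.1]
width: 0.0002
```

```bash
python3 look.py w2; python3 -c "
from h import *
delta([.5385,.147,.1975],1.489)"
```

```text
t 28.57 pos [0.5373 0.1407 0.1983] yaw 1.4862 tz [ 0.0012 -0.0048 -1.    ] F [-0.682   0.6701  0.7302] w 0.0001 q [ 0.2592  0.3131 -0.0678  1.19   -0.0049  1.9146]
shift mm [6.4223 0.6429 0.8176]
turn [ 0.0016  0.0047 -0.0028]
```

View pics/w2s.png

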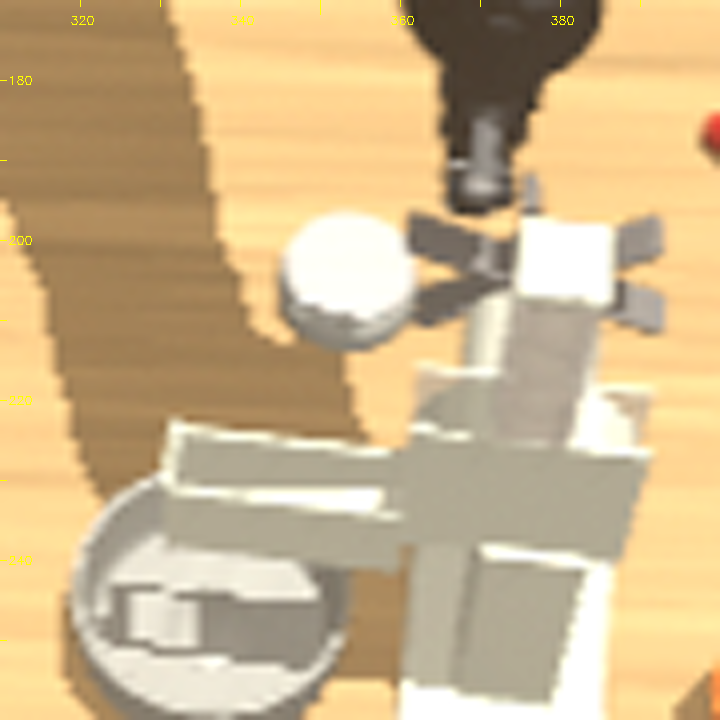

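Click 1: the knob has snapped and the arms are again upright/60° (upright tip at (376.5,193)). Lifting and returning for the next push.

servo_tool(increments=[[[0,0,-15,0,0,0,0],[0,0,-20,0,0,0,0],[0,0,-12,0,0,0,0],[15,0,-2,0,0,0,0],[20,0,0,0,0,0,0],[17,0,0,0,0,0,0],[0,0,0,0,0,0,0]]])

```text
time: 29.45
ee_pos: [0.542, 0.1961, 0.2499]
tool_rot: [2.311, 2.122, -0.003]
wrist_force: [0.3, 0.5, -0.0]
width: -0.0
```

```bash
python3 look.py w3; python3 -c "
from h import *
delta([.5403,.1948,.1985],1.489)"
```

```text
t 29.5 pos [0.5418 0.1955 0.2499] yaw 1.4849 tz [ 0.0011 -0.0048 -1.    ] F [-0.3545 -0.4511  0.2296] w 0.0 q [ 0.3493  0.3359  0.0994  1.3348 -0.0049  2.0059]
shift mm [-0.5857 -1.5364 51.3913]
turn [ 0.0015  0.0047 -0.0041]
```

View pics/w3s.png

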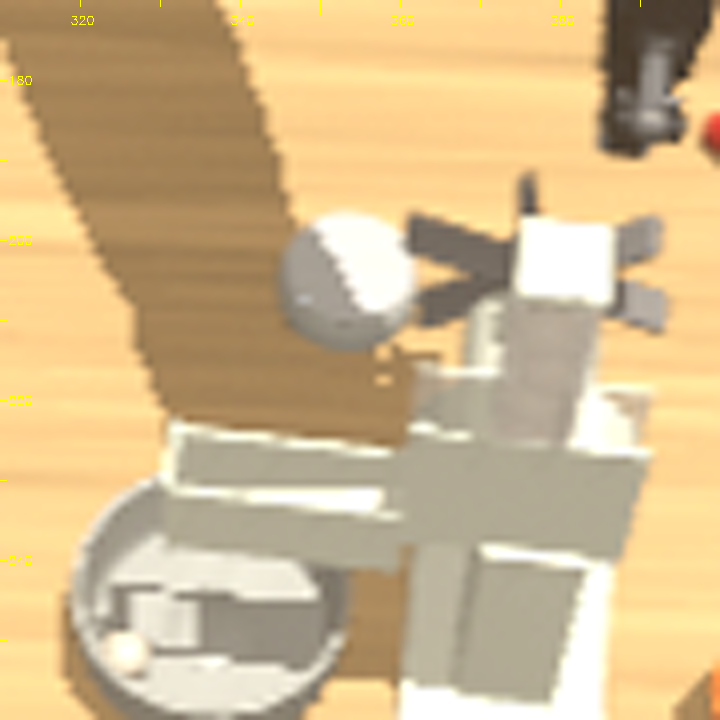

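Sweet 1 is in the bowl at ≈(325.5,251). Second push: lowering again at the same place.

servo_tool(increments=[[[0,1,12,0.001,0.005,-0.004,0],[0,1,15,0,0,0,0],[0,1,14,0,0,0,0],[0,1,10,0,0,0,0],[0,0,0,0,0,0,0]]])

```text
time: 30.12
ee_pos: [0.5445, 0.1931, 0.1931]
tool_rot: [-2.311, -2.126, 0.006]
wrist_force: [0.4, -0.0, 0.7]
width: 0.0002
```

```bash
python3 look.py x0; python3 -c "
from h import *
delta([.5403,.1948,.1985],1.489)"
```

```text
t 30.18 pos [0.5448 0.1932 0.1937] yaw 1.4874 tz [-0.0029 -0.0014 -1.    ] F [-0.4937  0.1104 -0.1504] w 0.0001 q [ 0.341   0.3566 -0.0152  1.2022 -0.0003  1.9952]
shift mm [ 1.2189 -4.6093 -4.7759]
turn [-0.0027  0.0016 -0.0016]
```

View pics/x0s.png

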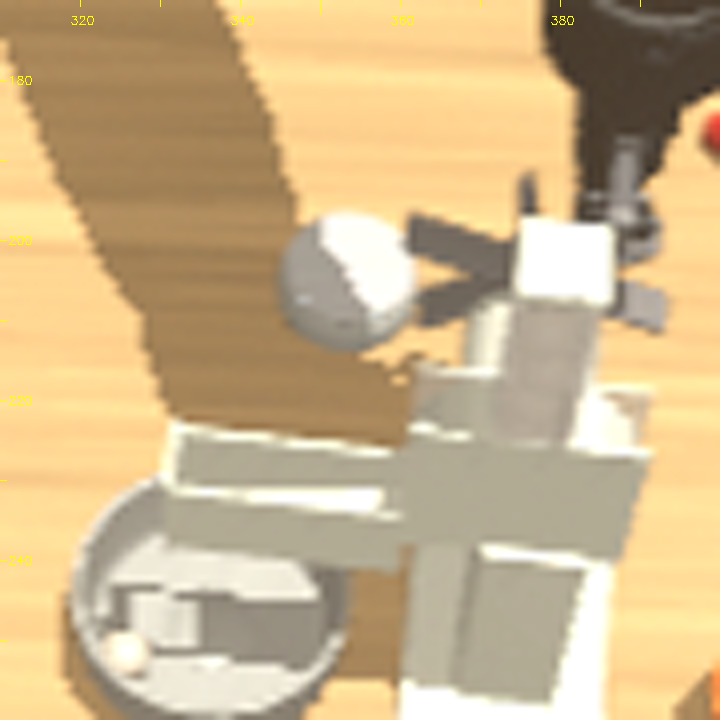

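servo_tool(increments=[[[0,-4.5,-5,-0.003,0.002,0,0],[-5,0,0,0,0,0,0],[-5,0,0,0,0,0,0],[-5,0,0,0,-0.005,0,0],[-7,0,0,0,-0.01,0,0],[-7,0,0,0,-0.015,0,0]]])

```text
time: 30.92
ee_pos: [0.5389, 0.1675, 0.2011]
tool_rot: [2.298, 2.118, -0.02]
wrist_force: [-0.6, 6.7, -1.2]
width: -0.0003
```

```bash
python3 -c "
from h import *
delta([.5385,.141,.199],1.489)"
```

```text
t 30.93 pos [0.5389 0.1675 0.2011] yaw 1.489 tz [ 0.0018 -0.0207 -0.9998] F [-0.5566  6.6589 -1.2228] w -0.0003 q [ 0.3139  0.3313 -0.0339  1.2103 -0.0202  1.9665]
shift mm [-26.3706   1.7082   2.6653]
turn [0.0034 0.0205 0.    ]
```

servo_tool(increments=[[[-7,0,1,0,0,0,0],[-7,0,0,0,0,0,0]]])

```text
time: 31.18
ee_pos: [0.5388, 0.163, 0.2004]
tool_rot: [2.304, 2.133, 0.003]
wrist_force: [0.9, 16.3, -3.3]
width: 0.0004
```

```bash
python3 -c "
from h import *
delta([.5385,.141,.199],1.489)"
```

```text
t 31.18 pos [0.5388 0.163  0.2004] yaw 1.4936 tz [ 0.0024 -0.0001 -1.    ] F [ 0.8875 16.2706 -3.3342] w 0.0004 q [ 0.2943  0.3235 -0.0471  1.198  -0.0008  1.9423]
shift mm [-22.0066   1.3643   1.4225]
turn [ 0.0023 -0.0001  0.0046]
```

servo_tool(increments=[[[-8,0,0.5,0,-0.03,0,0],[-7,0,0,0,-0.02,0,0]]])

```text
time: 31.42
ee_pos: [0.538, 0.1497, 0.2003]
tool_rot: [2.278, 2.112, -0.051]
wrist_force: [-0.9, 0.5, -0.1]
width: -0.0001
```

```bash
python3 -c "
from h import *
delta([.5385,.141,.199],1.489)"
```

```text
t 31.43 pos [0.538  0.1497 0.2003] yaw 1.495 tz [-0.0008 -0.0475 -0.9989] F [-0.9003  0.5356 -0.1047] w -0.0001 q [ 0.2998  0.3294 -0.0396  1.2166 -0.0452  1.9466]
shift mm [-8.5476  1.1154  1.7424]
turn [0.0029 0.0475 0.0061]
```

servo_tool(increments=[[[-4,0,1,0.003,0.047,0.006,0],[-4,0,0,0,0,0,0],[0,0,0,0,0,0,0]]])

```text
time: 31.8
ee_pos: [0.5369, 0.1387, 0.1993]
tool_rot: [2.309, 2.126, -0.007]
wrist_force: [-0.5, -0.3, 0.1]
width: 0.0001
```

```bash
python3 look.py x2; python3 -c "
from h import *
delta([.5385,.141,.199],1.489)"
```

```text
t 31.85 pos [0.5369 0.1389 0.1993] yaw 1.4885 tz [-0.0012 -0.0056 -1.    ] F [-0.083  -0.3069 -0.1863] w -0.0 q [ 0.2564  0.3134 -0.0649  1.1951 -0.0051  1.9096]
shift mm [2.1891 1.3852 0.2494]
turn [-0.0007  0.0057 -0.0005]
```

View pics/x2s.png

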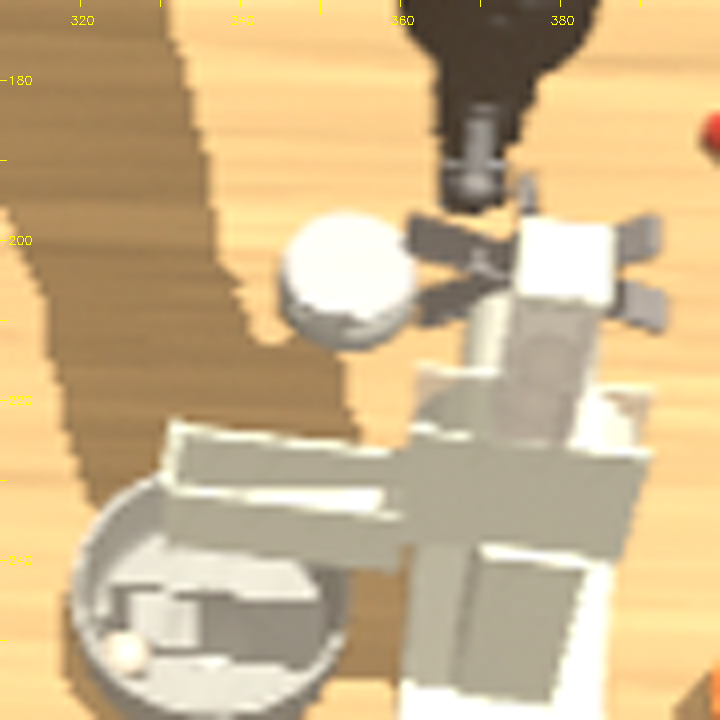

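Click 2 snapped, with the arms at rest again. I'll lift and return as before, then check sweet 2.

servo_tool(increments=[[[0,0,-15,0,0.005,0,0],[0,0,-20,0,0,0,0],[0,0,-12,0,0,0,0],[15,0,-2,0,0,0,0],[20,0,0,0,0,0,0],[18,0,0,0,0,0,0],[0,0,0,0,0,0,0]]])

```text
time: 32.72
ee_pos: [0.5416, 0.1972, 0.2508]
tool_rot: [2.308, 2.131, -0.002]
wrist_force: [-0.1, -0.3, -0.1]
width: 0.0002
```

```bash
python3 look.py y0; python3 -c "
from h import *
delta([.5403,.1948,.1985],1.489)"
```

```text
t 32.77 pos [0.5414 0.1965 0.2508] yaw 1.4903 tz [-0.001  -0.0012 -1.    ] F [0.2698 0.9214 0.3356] w -0.0 q [ 0.3486  0.3364  0.1025  1.3383 -0.0007  1.9999]
shift mm [-1.7263 -0.9537 52.3366]
turn [-0.0009  0.0012  0.0013]
```

View pics/y0s.png

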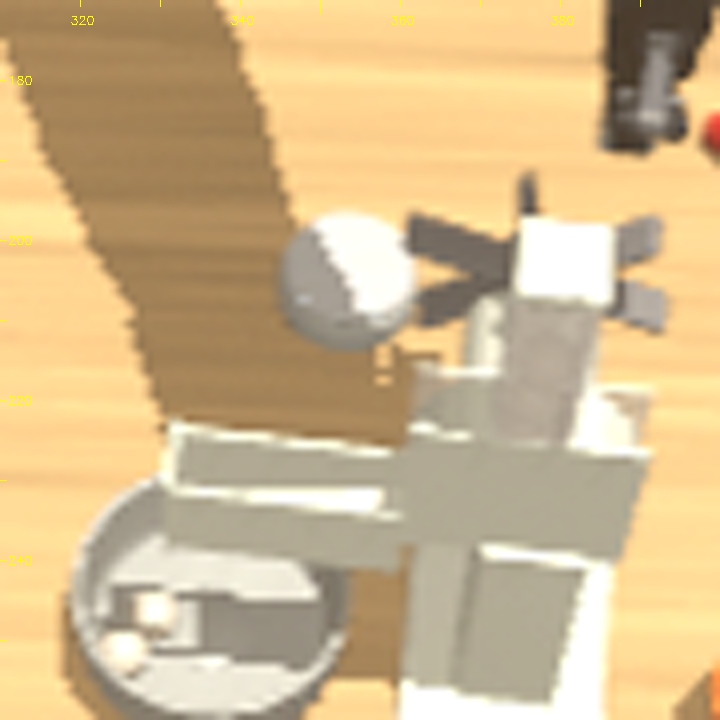

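Two sweets are in the bowl, at (325.5,251) and (329.5,246). Third push, the same way.

servo_tool(increments=[[[-1,0,12,0,0.001,0,0],[0,0,15,0,0,0,0],[0,0,14,0,0,0,0],[0,0,7,0,0,0,0],[0,0,0,0,0,0,0]]])

```text
time: 33.4
ee_pos: [0.5397, 0.1931, 0.198]
tool_rot: [-2.31, -2.127, 0.008]
wrist_force: [0.3, -0.1, 0.3]
width: -0.0003
```

```bash
python3 -c "
from h import *
delta([.5403,.1948,.1985],1.489)"
```

```text
t 33.4 pos [0.5397 0.1931 0.198 ] yaw 1.4884 tz [-0.0047 -0.0025 -1.    ] F [ 0.2814 -0.0873  0.2849] w -0.0003 q [ 0.3441  0.3484 -0.0165  1.2111 -0.0007  1.9973]
shift mm [ 1.7101  0.4364 -0.5514]
turn [-0.0044  0.0028 -0.0006]
```

servo_tool(increments=[[[-5,0,0,-0.004,0.002,0,0],[-5,0,0,0,0,0,0],[-5,0,0,0,-0.005,0,0],[-7,0,0,0,-0.01,0,0],[-7,0,0,0,-0.015,0,0],[-7,0,1,0,0,0,0],[-7,0,0,0,0,0,0]]])

```text
time: 34.28
ee_pos: [0.5384, 0.1627, 0.1994]
tool_rot: [2.303, 2.134, 0.0]
wrist_force: [0.1, 9.3, -1.2]
width: 0.0
```

```bash
python3 -c "
from h import *
delta([.5385,.141,.199],1.489)"
```

```text
t 34.27 pos [0.5384 0.1627 0.1994] yaw 1.4947 tz [ 0.0012 -0.0009 -1.    ] F [ 0.1248  9.2969 -1.2135] w 0.0 q [ 0.2943  0.3241 -0.0489  1.1969 -0.0012  1.9412]
shift mm [-21.6779   1.759    0.378 ]
turn [0.0012 0.0008 0.0057]
```

servo_tool(increments=[[[-8,0,0,0,-0.03,0,0],[-7,0,0,0,-0.015,0,0]]])

```text
time: 34.52
ee_pos: [0.5378, 0.1486, 0.2002]
tool_rot: [2.279, 2.114, -0.048]
wrist_force: [0.4, 0.2, 0.1]
width: 0.0001
```

```bash
python3 -c "
from h import *
delta([.5385,.140,.199],1.489)"
```

```text
t 34.52 pos [0.5378 0.1486 0.2002] yaw 1.4959 tz [-0.0007 -0.0449 -0.999 ] F [0.4311 0.2129 0.0901] w 0.0001 q [ 0.2965  0.3278 -0.0421  1.2147 -0.0427  1.9425]
shift mm [-8.4883  1.3445  1.6341]
turn [0.0028 0.0448 0.0069]
```

servo_tool(increments=[[[-4,0,1,0.003,0.045,0.006,0],[-4,0,0,0,0,0,0],[0,0,0,0,0,0,0]]])

```text
time: 34.9
ee_pos: [0.5368, 0.1375, 0.1995]
tool_rot: [2.308, 2.126, -0.006]
wrist_force: [0.3, -0.2, 0.4]
width: 0.0001
```

```bash
python3 look.py z0; python3 -c "
from h import *
obs()"
```

```text
t 34.95 pos [0.5369 0.1377 0.1995] yaw 1.489 tz [-0.0006 -0.0048 -1.    ] F [ 0.1517 -0.5472  0.2529] w 0.0001 q [ 0.2539  0.312  -0.0662  1.1944 -0.0045  1.9065]
```

View pics/z0s.png

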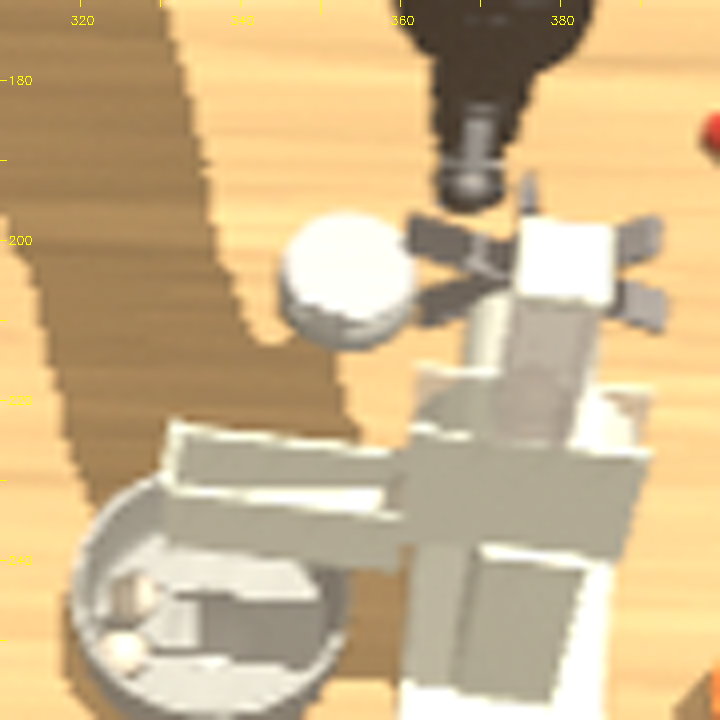

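Click 3 snapped. I'll lift clear, retreat from the dispenser and take the final look.

servo_tool(increments=[[[0,0,-15,0,0.005,0,0],[0,0,-20,0,0,0,0],[0,0,-25,0,0,0,0],[0,0,-20,0,0,0,0],[0,-30,0,0,0,0,0],[0,-40,0,0,0,0,0],[0,-40,0,0,0,0,0],[0,0,0,0,0,0,0],[0,0,0,0,0,0,0],[0,0,0,0,0,0,0],[0,0,0,0,0,0,0]]])

```text
time: 36.33
ee_pos: [0.4295, 0.1489, 0.291]
tool_rot: [2.303, 2.127, 0.015]
wrist_force: [-0.5, -0.7, -0.3]
width: 0.0002
```

```bash
python3 look.py zz
python3 - <<'E'
from h import *
obs()
f=grab_frame("scene");t=grab_frame("top")
cv2.imwrite("pics/final_s.png",f[:,:,::-1]); crop(t,230,120,350,220,6,"pics/final_t.png")
for u,v in ((325.5,251),(329.5,246)): print(at("scene",u-.5,v-.5,.0165))
E
```

```text
t 36.38 pos [0.4295 0.1489 0.2909] yaw 1.4914 tz [ 0.0118  0.0017 -0.9999] F [ 0.4709 -0.5018  0.0694] w 0.0001 q [ 0.3354  0.104  -0.1007  1.3544 -0.0022  1.9856]
[0.6402 0.0076 0.0165]
[0.6197 0.021  0.0165]
```

View pics/zzs.png

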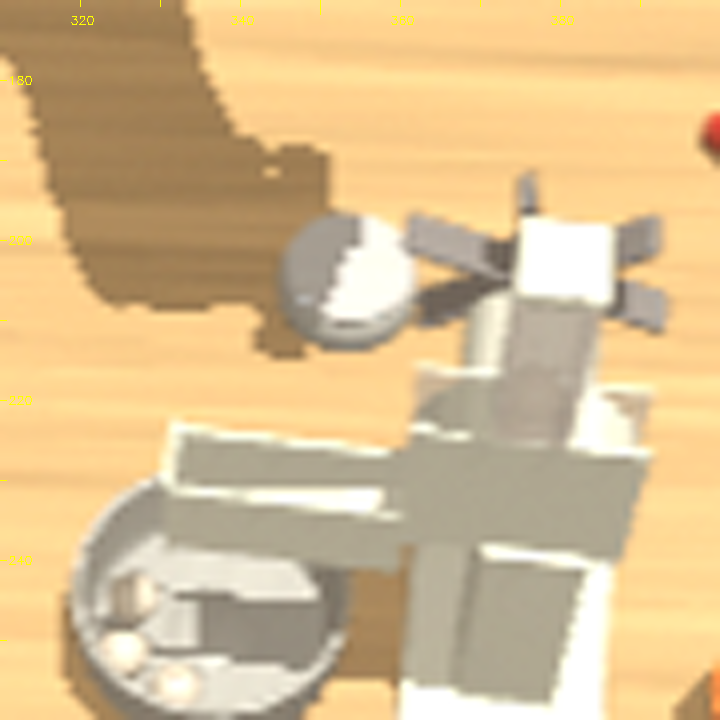

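View pics/final_s.png

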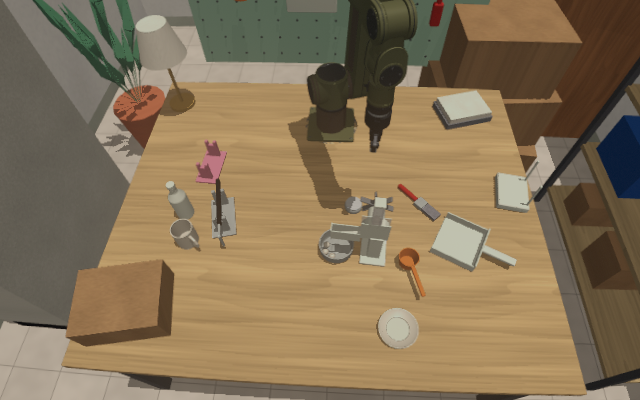

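View pics/final_t.png

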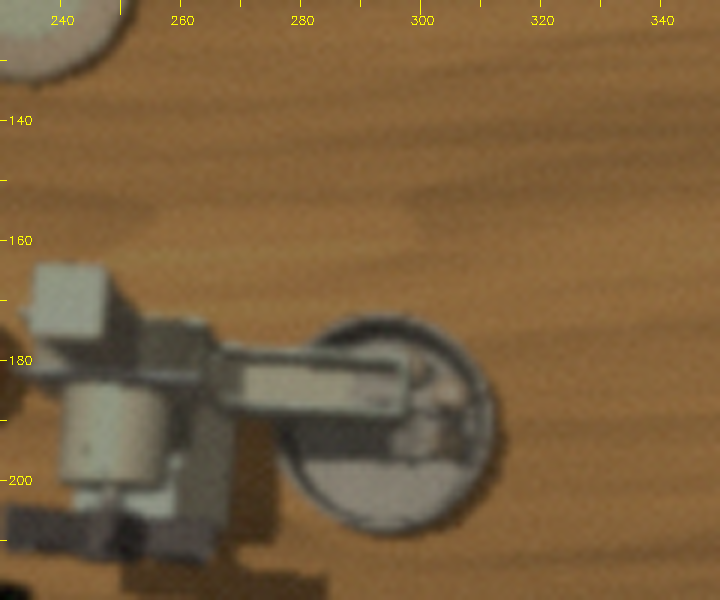

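Three sweets lie in the bowl at scene (325.5,251), (326.5,244) and (332,255). The bowl is under the spout, the hook is in its rack, the bystanders are where they were, and the arm is clear. Handing in.

```bash
python3 -c "
from station import ctrl
print(ctrl.hand_in())"
```

```text
the job is handed in; nothing more can be done
None
```

I handed the job in at about 36 s of the 72 s allowed. By my last checks everything asked for was done; the hand-in gave no verdict.

**What I did**
- I took the hook from its rack and drew the bowl under the spout from inside its wall. Then I laid the hook back in the notches at the pose where I had gripped it.
- I pushed the knob three separate clicks clockwise. The arms settled back to rest after each one, and one sweet fell each time.

**Last pictures**
- **Sweets:** three lie in the bowl. I did not check the stock left in the tube directly.
- **Bowl:** its rim matched the target circle under the spout to about 1 px (roughly 3–5 mm) when I released it. It looks unmoved since.
- **Hook:** it shows at the same pixels as at the start.
- **Bystanders:** none shows any visible movement, and the arm stands clear of everything.

**What disagreed**
- **Tool height:** the true height of the fingertips is about 30.5 mm above the height the robot reports. My first grasp closed on air above the bar because of this. I measured the offset by touching the bare table (about 39 N) and corrected for it afterwards.
- **Cameras:** the two cameras disagreed by about 1 px sideways, so I used values between them.
- **Knob:** the push force read up to about 16 N, more than the 5–9 N stated for an arm.

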